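Check a reagent bottle at the label reader and pack the sampling kit

ROBOT

A 7-joint arm with a two-finger parallel gripper is mounted at the origin on the work surface. World frame = base frame: x ahead of the robot, y to its left, z up, the work surface at z = 0. Lengths are in m, angles in rad, forces in N, time in s.
With the tool pointing down it reaches from about 0.425 to 0.95 m from the base axis. Payload 16.7 kg.
Tool frame: the origin (TCP) lies between the finger pads; the fingertips stand 14 mm ahead of it and the grasp point (between the pads) lies 5 mm behind it; z points along the fingers, y is the direction in which the jaws open and shut (so a half turn about z gives the same grasp; the last joint's range is limited). The gripper opens to 94 mm and grips with 3 to 60 N. Pads are 16 mm wide; open, the fingers measure 119 mm over their backs; the gripper's body (75 mm by 177 mm) begins 78 mm behind the grasp point.
Start: joints at [-1.262, 0.426, 0.074, 1.606, -0.034, 1.111, -0.067], TCP at [0.298, 0.605, 0.19] pointing down, gripper open.
Joint ranges: [-2.85, 2.85], [-0.5, 2.14], [-1.23, 1.37], [0.21, 2.46], [-1.02, 4.16], [0.16, 2.05], [-2.73, 2.73]. Speed limits (rad/s): [1.89, 1.89, 2.39, 2.39, 3.01, 3.01, 3.01].

INTERFACE

Orientations are given as a rotation vector (axis times angle).
In Python, from cell import bot, viewer gives the robot as it stands.
- The arm moves only by the tool move_arm, never from a script. Its argument "deltas" is a list of rows, each an object with "gripper": the opening, from 0 (shut) to 1 (fully open); "offset": the shift along the tool's x, y, z in mm, a list of three; "twist": the turn, a rotation vector about the tool's x, y, z in rad, a list of three. A call has 1 to 12 rows; each row is the pose to reach, as a shift and turn from the pose commanded when the call began, along the tool's axes at that moment; what a row does not reach only later rows make up. A row lasts 1/8 s, in which the tool goes at most 62.5 mm and 10.7 degrees, less where a joint would pass 70% of its speed; a pose out of reach is approached as far as the arm can. A call with a gripper value outside its range is refused whole. The fingers move at their own pace and stop on an object; "force" is the grip in N (left out, the last holds). Time passes only in rows, so rows that repeat a pose let the fingers close. It gives the time, the measured TCP pose, the force and the opening at its end, in the units of the state.
- bot.get_obs(): the state, without advancing time (a new reading comes with each control period).
- viewer.snapshot(name): name is "side" or "top"; returns (picture, depth): 480x640x3 uint8, blue, green, red; 480x640 float32, m along the optical axis (not along the pixel's ray), 0 where there is no reading.
- viewer.get_calibration(name): a dict with "camera_matrix" (3x3 intrinsics, pixels), "camera_from_world" (4x4, takes a point from world to camera coordinates). Camera axes: x right, y up, looking along -z (the intrinsics and any distortion apply to the point x, -y, -z); pixel columns grow to the right and rows downward; lengths in m; the calibration is good to about 2 mm. A picture is of the moment at which its call begins. get_calibration takes no time and is no camera call.
- bot.hand_in(): hands the job in, once; it reports no verdict.
The state is a dict: "t": time; "joint_pos": joint angles; "qvel": joint speeds; "tau": joint torques, N m; "position": TCP position; "tcp_rot": TCP orientation; "contact_force": force on the tool from outside, world axes, zero at the start; "moment": the same for the moment, N m; "opening": finger opening in m.
Only numpy, scipy, OpenCV 4.12 (cv2) and the standard library are available. Lean on these libraries where they do the work, as an engineer would, in place of code of your own. Each camera call takes 0.05 s, during which the arm holds its last target.

TASK

Pack the sampling kit: lift the square bottle by its cap and show all four of its labels to the reader's window, in the order red, yellow, green, blue, holding each squarely in front of the window for a good second without touching the reader, then stand the bottle in the carrier's white-matted bay. Stand all the round sample pots that are on the bench, nested one inside the other in order of size with the widest outermost, mouths up, in the bay with the round blue mat; the pots may be packed before or after the bottle. Leave the other things on the bench where they are.

Things in the scene. Friction and masses are not known exactly. Their poses are not given: they have to be found in the camera images.
- bottle: square white reagent bottle, about 0.15 kg, upright: body 50 x 50 mm, 80 mm tall, on each side a coloured label 34 x 50 mm with a dot of that colour on the shoulder above; round black cap, diameter 28 mm, from 86 to 108 mm above the underside. Origin: centre of the underside, z up; red side at +x, yellow +y, green -x, blue -y. Starts turned any way
- side_red (a point): centre of the bottle's red side, 25 mm from its axis and 40 mm above its underside (the other three sides likewise)
- side_yellow (a point): centre of the bottle's yellow side
- side_green (a point): centre of the bottle's green side
- side_blue (a point): centre of the bottle's blue side
- reader: label reader fixed at the robot's right: white box 90 mm deep (x), 100 wide (y), 115 high. Origin: centre of underside. Its front (local x = -45 mm) looks along its -x; green-ringed round window there, 80 mm up. Reads a label squarely facing it (within 15 degrees), bottle upright, label's centre 15 to 55 mm (best 35) in front and within 20 mm of the window's centre sideways and in height
- window (a point): centre of the reader's round window, on the front face, 80 mm above the bench
- carrier: grey kit carrier fixed at the robot's left: open tray 250 mm (x) x 135 mm (y), walls 20 mm high, 5 mm thick, floor 5 mm thick, a dividing wall across the middle (x = 0). Origin: centre of its underside. The bay at its -x end (round blue mat) is for the pots, that at +x (white square mat) for the bottle; each about 117 x 125 mm inside
- pot_bay (a point): centre of the floor of the pots' bay, the one with the round blue mat, at local x = -61 mm, 5 mm above the bench
- bottle_bay (a point): centre of the floor of the bottle's bay, the one with the white square mat, at local x = +61 mm, 5 mm above the bench
- pot_a: blue, widest and lowest open round plastic sample pot, outer diameter 66 mm, height 45 mm, straight wall 2.5 mm thick (inside diameter 61 mm), floor 3 mm thick. Starts mouth up on the bench, or is absent. Origin: centre of its underside; z up through the mouth
- pot_b: white, second widest open round plastic sample pot, outer diameter 53 mm, height 61 mm, straight wall 2.5 mm thick (inside diameter 48 mm), floor 3 mm thick. Starts mouth up on the bench, or is absent. Origin: centre of its underside; z up through the mouth
- pot_c: orange, third open round plastic sample pot, outer diameter 40 mm, height 77 mm, straight wall 2.5 mm thick (inside diameter 35 mm), floor 3 mm thick. Starts mouth up on the bench, or is absent. Origin: centre of its underside; z up through the mouth
- pot_d: green, narrowest and tallest open round plastic sample pot, outer diameter 28 mm, height 93 mm, straight wall 2.5 mm thick (inside diameter 23 mm), floor 3 mm thick. Starts mouth up on the bench, or is absent. Origin: centre of its underside; z up through the mouth
- petri_dish: glass petri dish, diameter 90 mm, 15 mm high; a bystander. Origin: centre of its underside
- marker: white and blue marker pen lying on the bench, 125 mm long, 14 mm thick; a bystander. Origin: centre of its underside
- slide_box: flat blue slide box 85 x 100 x 20 mm; a bystander. Origin: centre of its underside
- counter: small grey tally counter, 50 x 50 x 36 mm; a bystander. Origin: centre of its underside
- stain_jar: amber glass jar, diameter 56 mm, 85 mm high; a bystander. Origin: centre of its underside
- spirit_jar: green glass jar, diameter 52 mm, 100 mm high; a bystander. Origin: centre of its underside

How it is judged:
On the way, in this order (a step that is already met when the one before it is completed fails the run):
1. the red side of the bottle is held in front of the reader's window for 1 s (x of side_red in the frame of reader between -0.1 and -0.06 m and y of side_red in the frame of reader between -0.02 and 0.02 m and z of side_red in the frame of reader between 0.06 and 0.1 m and angle between the x axis of bottle and the x axis of reader, either way round below 0.26 rad and angle between bottle's own z axis and vertical below 0.25 rad), for 1 s.
2. the yellow side of the bottle is held in front of the reader's window for 1 s (x of side_yellow in the frame of reader between -0.1 and -0.06 m and y of side_yellow in the frame of reader between -0.02 and 0.02 m and z of side_yellow in the frame of reader between 0.06 and 0.1 m and angle between the y axis of bottle and the x axis of reader, either way round below 0.26 rad and angle between bottle's own z axis and vertical below 0.25 rad), for 1 s.
3. the green side of the bottle is held in front of the reader's window for 1 s (x of side_green in the frame of reader between -0.1 and -0.06 m and y of side_green in the frame of reader between -0.02 and 0.02 m and z of side_green in the frame of reader between 0.06 and 0.1 m and angle between the x axis of bottle and the x axis of reader, either way round below 0.26 rad and angle between bottle's own z axis and vertical below 0.25 rad), for 1 s.
4. the blue side of the bottle is held in front of the reader's window for 1 s (x of side_blue in the frame of reader between -0.1 and -0.06 m and y of side_blue in the frame of reader between -0.02 and 0.02 m and z of side_blue in the frame of reader between 0.06 and 0.1 m and angle between the y axis of bottle and the x axis of reader, either way round below 0.26 rad and angle between bottle's own z axis and vertical below 0.25 rad), for 1 s.
At the end, for the whole second after the job is handed in: Bottle upright (within 7 degrees) on the floor of the white-matted bay; every pot present mouth up (within 8 degrees) in the blue-matted bay, each down inside every wider one (undersides within 16 mm of one another in height); all released and at rest (x of pot_a in the frame of carrier between -0.115 and -0.008 m and y of pot_a in the frame of carrier between -0.06 and 0.06 m and z of pot_a in the frame of carrier between 0 and 0.022 m and angle between each of pot_a, pot_b, pot_c, pot_d's own z axis and vertical below 0.15 rad and linear speed of each of pot_a, pot_b, pot_c, pot_d, bottle below 0.03 m/s and horizontal distance between pot_b and pot_a below 0.006 m and z of pot_b in the frame of pot_a between 0 and 0.016 m and horizontal distance between pot_c and pot_a below 0.0125 m and z of pot_c in the frame of pot_a between 0 and 0.016 m and horizontal distance between pot_d and pot_a below 0.0185 m and z of pot_d in the frame of pot_a between 0 and 0.016 m and x of pot_b in the frame of carrier between -0.115 and -0.008 m and y of pot_b in the frame of carrier between -0.06 and 0.06 m and z of pot_b in the frame of carrier between 0 and 0.022 m and horizontal distance between pot_c and pot_b below 0.006 m and z of pot_c in the frame of pot_b between 0 and 0.016 m and horizontal distance between pot_d and pot_b below 0.012 m and z of pot_d in the frame of pot_b between 0 and 0.016 m and x of pot_c in the frame of carrier between -0.115 and -0.008 m and y of pot_c in the frame of carrier between -0.06 and 0.06 m and z of pot_c in the frame of carrier between 0 and 0.022 m and horizontal distance between pot_d and pot_c below 0.0055 m and z of pot_d in the frame of pot_c between 0 and 0.016 m and x of pot_d in the frame of carrier between -0.115 and -0.008 m and y of pot_d in the frame of carrier between -0.06 and 0.06 m and z of pot_d in the frame of carrier between 0 and 0.022 m and x of bottle in the frame of carrier between 0.01 and 0.115 m and y of bottle in the frame of carrier between -0.06 and 0.06 m and z of bottle in the frame of carrier between 0 and 0.012 m and angle between bottle's own z axis and vertical below 0.12 rad); the robot touches nothing.
It fails at once if a bystander (petri dish, marker, slide box, counter, jars) is moved more than 4 cm (distance of any of petri_dish, marker, slide_box, counter, stain_jar, spirit_jar from where it was at the start of the episode above 0.04 m).
It fails at once if the reader is touched with more than 5 N (contact force between reader and anything else above 5 N).
Of pot_a, pot_b, pot_c, pot_d only 3 to 4 are there at a start; the rules pass over those that are not, and their reading is None.
At some moment in a run one of pot_a, pot_b may be knocked a few centimetres aside while the robot is not near it.
It also fails if it takes over 210 s, if anything falls off the work surface, if the arm or the gripper's body presses on something with over 40 N, if the wrist force passes 120 N, or if a joint passes its speed limit or range.

## Working session

There is one attempt and no reset: what is moved stays moved. The work goes in short steps, Python scripts to look and compute and a tool call to move; the robot and the scene stay as the last step left them, time stands still between calls to the robot, and variables do not carry over. Pictures are saved under pics/ and viewed, and the job is handed in when it is done.

Besides the shell and the picture viewer there is one more tool, called after "Call:" as a command line: name --argument value ..., lists and objects as JSON in quotes. move_arm: Moves the arm, as the interface text tells. Its arguments: {"type":"object","properties":{"deltas":{"type":"array","items":{"type":"object","properties":{"gripper":{"type":"number"},"offset":{"type":"array","items":{"type":"number"}},"twist":{"type":"array","items":{"type":"number"}}}}},"force":{"type":"number"}},"required":["deltas"]}

```bash
ls; mkdir -p pics; python3 - <<'E'
from cell import bot, viewer
import cv2,numpy as np
print(bot.get_obs())
for n in("side","top"):
    p,d=viewer.snapshot(n); cv2.imwrite(f"pics/{n}0.png",p); np.savez(f"{n}0.npz",p=p,d=d)
    c=viewer.get_calibration(n); print(n,c)
E
```

```text
pics
{'t': 0.0, 'joint_pos': array([-1.26251427,  0.42672734,  0.07387951,  1.60659911, -0.03410841,
        1.11078579, -0.06707535]), 'qvel': array([ 1.38531262e-05, -5.52893317e-04,  4.34007118e-04,  9.49225568e-04,
       -7.38145774e-04, -1.42263470e-03,  8.73794470e-04]), 'tau': array([ 1.33388188e-03, -9.35821080e+01,  3.66683386e+00, -4.54200625e+01,
       -4.88380808e-02,  2.01878679e-02,  1.11544960e-04]), 'position': array([0.29816692, 0.60507418, 0.18938307]), 'tcp_rot': array([-7.12832505e-01, -3.05945657e+00,  1.95518081e-03]), 'contact_force': array([-0.88915929, -0.26492457,  0.45816219]), 'moment': array([ 0.03986421,  0.02206019, -0.01022931]), 'opening': 0.09387305279712813}
side {'camera_matrix': array([[441.0204224 ,   0.        , 324.25347839],
       [  0.        , 441.0204224 , 244.94019895],
       [  0.        ,   0.        ,   1.        ]]), 'camera_from_world': array([[ 0.99591281, -0.0894274 ,  0.01266574, -0.58628871],
       [ 0.03437284,  0.50494718,  0.86246557, -0.0740865 ],
       [-0.08352358, -0.85850515,  0.50595723, -1.23749253],
       [ 0.        ,  0.        ,  0.        ,  1.        ]])}
top {'camera_matrix': array([[612.85741604,   0.        , 316.09515387],
       [  0.        , 612.85741604, 237.98270325],
       [  0.        ,   0.        ,   1.        ]]), 'camera_from_world': array([[ 0.01203843, -0.99991131,  0.00569615, -0.06282016],
       [ 0.99279408,  0.01263159,  0.11916522, -0.60332202],
       [-0.1192266 ,  0.00422055,  0.9928581 , -1.28705207],
       [ 0.        ,  0.        ,  0.        ,  1.        ]])}
```

View pics/top0.png

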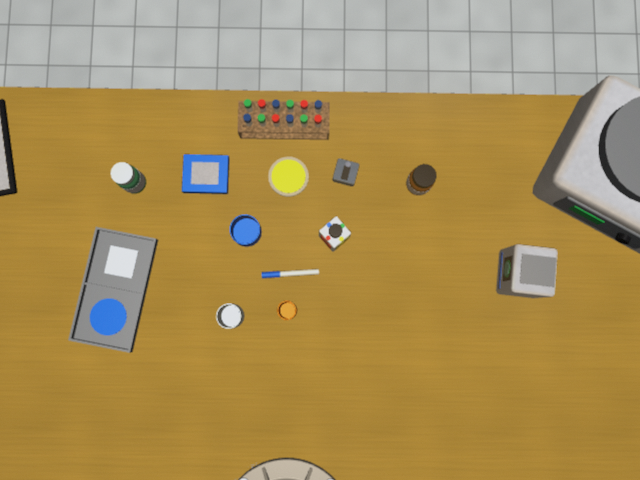

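View pics/side0.png

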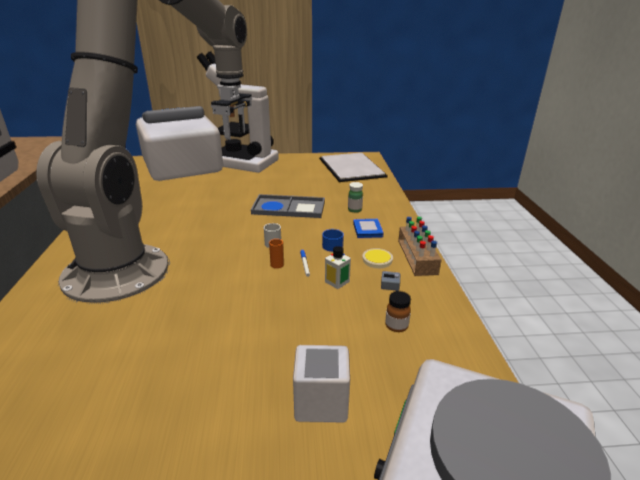

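The top view shows the blue pot at (245,231), the white pot at (229,316) and the orange pot at (288,310). The bottle is at (335,233), the reader at (528,270) and the carrier at (114,290). I see no green pot. Next I'll measure these.

```bash
cat > h.py <<'E'
import numpy as np,cv2
from cell import bot,viewer
def snap(n,name=None):
    p,d=viewer.snapshot(n)
    if name: cv2.imwrite(f"pics/{name}.png",p)
    return p,d
def cal(n):
    c=viewer.get_calibration(n); return c["camera_matrix"],c["camera_from_world"]
def cloud(n,d):
    K,T=cal(n); v,u=np.mgrid[0:480,0:640]
    P=np.stack([(u-K[0,2])/K[0,0]*d,-(v-K[1,2])/K[1,1]*d,-d],-1)
    return (P-T[:3,3])@T[:3,:3]
def ray(n,u,v,z):
    K,T=cal(n); R=T[:3,:3]; o=-R.T@T[:3,3]
    r=R.T@np.array([(u-K[0,2])/K[0,0],-(v-K[1,2])/K[1,1],-1.])
    return o+r*(z-o[2])/r[2]
def proj(n,X):
    K,T=cal(n); c=T[:3,:3]@np.asarray(X,float)+T[:3,3]; c=c/-c[2]
    return K[0,0]*c[0]+K[0,2],-K[1,1]*c[1]+K[1,2]
E
python3 - <<'E'
from h import *
f=np.load('top0.npz');p,d=f['p'],f['d']
W=cloud('top',d)
hsv=cv2.cvtColor(p,cv2.COLOR_BGR2HSV)
m=(W[...,2]>0.008)&(W[...,0]<1)&(d>0)
n,l,s,c=cv2.connectedComponentsWithStats(m.astype(np.uint8))
for i in range(1,n):
    if s[i,4]<40: continue
    w=W[l==i]; zt=np.percentile(w[:,2],98); t=w[w[:,2]>zt-0.005]
    print(i,c[i].round(),s[i,4],'ztop %.3f'%zt,'top centre',((t.min(0)+t.max(0))/2).round(3),'size',(t.max(0)-t.min(0)).round(3))
# enlarged crops
cv2.imwrite('pics/bot.png',cv2.resize(p[205:260,205:365],None,fx=5,fy=5,interpolation=cv2.INTER_CUBIC))
cv2.imwrite('pics/rd.png',cv2.resize(p[230:310,480:580],None,fx=6,fy=6,interpolation=cv2.INTER_CUBIC))
cv2.imwrite('pics/car.png',cv2.resize(p[215:360,60:170],None,fx=4,fy=4,interpolation=cv2.INTER_CUBIC))
s=np.load('side0.npz')['p']
cv2.imwrite('pics/s1.png',cv2.resize(s[180:340,240:440],None,fx=3.7,fy=3.7,interpolation=cv2.INTER_CUBIC))
E
```

```text
1 [599. 162.] 12280 ztop 0.183 top centre [ 0.779 -0.656  0.182] size [0.201 0.074 0.009]
10 [  6. 156.] 1003 ztop 0.023 top centre [0.803 0.636 0.022] size [0.202 0.041 0.008]
11 [284. 116.] 3001 ztop 0.098 top centre [0.869 0.019 0.098] size [0.049 0.164 0.01 ]
99 [205. 173.] 1762 ztop 0.026 top centre [0.748 0.191 0.026] size [0.084 0.1   0.01 ]
104 [288. 176.] 1257 ztop 0.021 top centre [0.745 0.007 0.021] size [0.088 0.087 0.01 ]
110 [346. 171.] 531 ztop 0.037 top centre [ 0.755 -0.119  0.036] size [0.051 0.053 0.008]
115 [128. 177.] 773 ztop 0.105 top centre [0.729 0.35  0.104] size [0.042 0.045 0.008]
119 [421. 179.] 698 ztop 0.090 top centre [ 0.735 -0.282  0.09 ] size [0.048 0.049 0.01 ]
178 [245. 229.] 284 ztop 0.049 top centre [0.622 0.098 0.049] size [0.064 0.065 0.01 ]
182 [335. 233.] 670 ztop 0.111 top centre [ 0.614 -0.095  0.11 ] size [0.026 0.027 0.009]
197 [112. 290.] 1661 ztop 0.026 top centre [0.491 0.382 0.025] size [0.266 0.177 0.008]
278 [527. 271.] 2907 ztop 0.120 top centre [ 0.536 -0.498  0.119] size [0.099 0.091 0.009]
284 [114. 260.] 72 ztop 0.012 top centre [0.558 0.379 0.011] size [0.053 0.046 0.007]
399 [288. 273.] 287 ztop 0.018 top centre [0.528 0.001 0.017] size [0.017 0.122 0.008]
545 [286. 309.] 114 ztop 0.082 top centre [0.45  0.004 0.08 ] size [0.039 0.039 0.006]
552 [105. 309.] 56 ztop 0.013 top centre [0.446 0.398 0.011] size [0.026 0.031 0.006]
555 [229. 315.] 249 ztop 0.066 top centre [0.437 0.125 0.065] size [0.05  0.052 0.008]
670 [100. 328.] 42 ztop 0.013 top centre [0.406 0.41  0.011] size [0.026 0.023 0.005]
1124 [287. 471.] 1477 ztop 0.026 top centre [0.115 0.016 0.028] size [0.033 0.133 0.013]
```

View pics/bot.png

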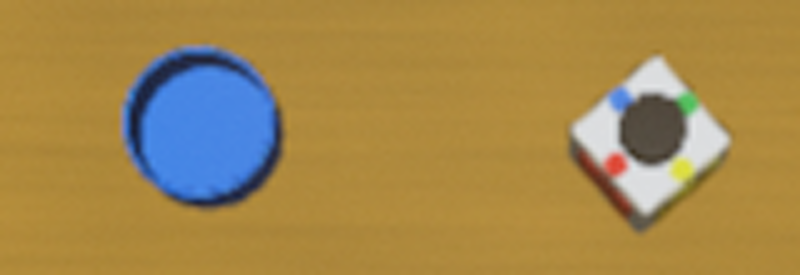

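View pics/s1.png

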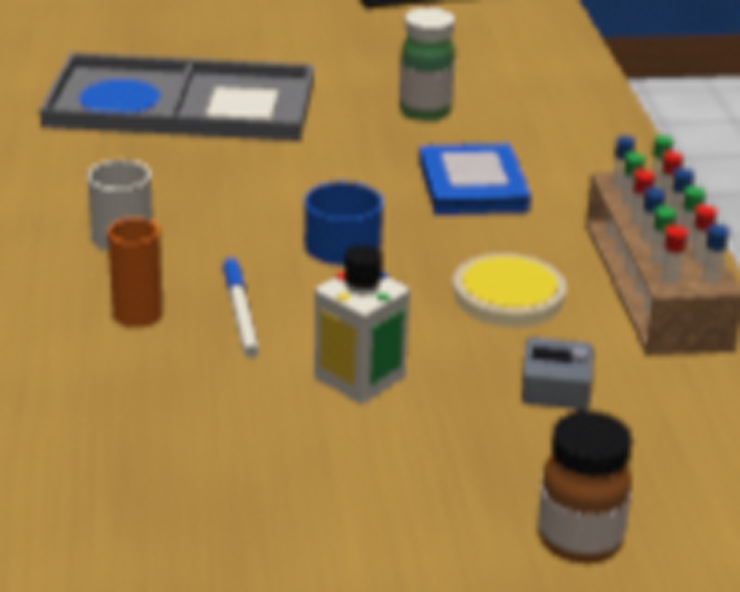

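View pics/rd.png

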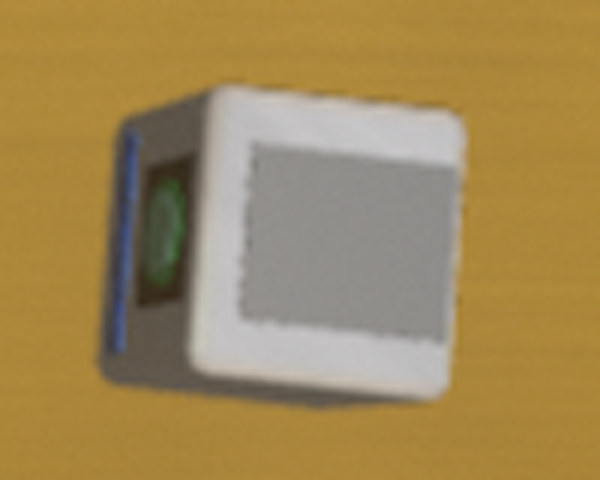

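View pics/car.png

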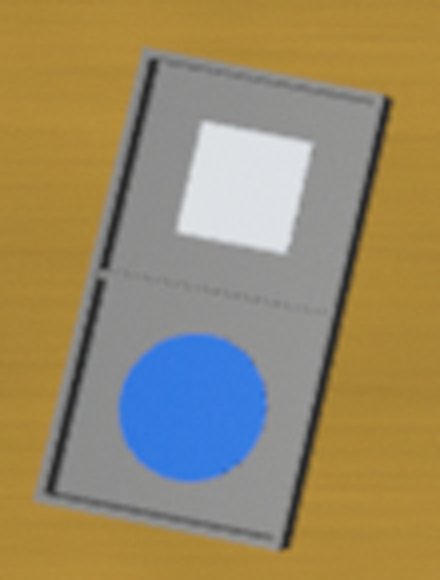

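```bash
python3 - <<'E'
from h import *
f=np.load('top0.npz');p,d=f['p'],f['d']
W=cloud('top',d); hsv=cv2.cvtColor(p,cv2.COLOR_BGR2HSV)
def R(u,v,z): return ray('top',u,v,z)[:2]
# bottle dots
C={}
for nme,(u,v) in dict(blue=(329,224.6),green=(342.4,225.6),red=(328,238),yellow=(341.4,239)).items():
    C[nme]=R(u,v,0.08); 
g=lambda a,b:np.degrees(np.arctan2(*(C[a]-C[b])[::-1]))
print('red dir',g('red','green'),'yellow dir',g('yellow','blue'),'centre',sum(C.values())/4)
def comp(mask,u0,v0):
    n,l,s,c=cv2.connectedComponentsWithStats(mask.astype(np.uint8))
    i=l[int(v0),int(u0)]; return (l==i),c[i],s[i]
H,S,V=hsv[...,0],hsv[...,1],hsv[...,2]
# cap
m,c,s=comp((V<100)&(np.hypot(*(np.mgrid[0:480,0:640]-np.array([233,335])[:,None,None]))<12),335,230); print('cap',c,s,R(c[0],c[1],.108))
# mats
for nm,mm,u,v in(('blue',(H>95)&(H<125)&(S>120)&(V>120),108,317),('white',(S<40)&(V>200),121,262)):
    m,c,s=comp(mm,u,v); print(nm,c,s[4],R(*c,0.006)); 
    if nm=='blue': b=R(*c,.006)
    else: w=R(*c,.006)
dv=w-b; print('carrier: dist',np.linalg.norm(dv),'yaw',np.degrees(np.arctan2(dv[1],dv[0])),'centre',(b+w)/2)
# reader top from depth
m=(abs(W[...,2]-0.117)<0.007)&(np.abs(W[...,0]-.535)<.08)&(np.abs(W[...,1]+.5)<.08)
pts=np.array([R(u,v,.115) for v,u in zip(*np.nonzero(m))],np.float32)
print('reader',cv2.minAreaRect(pts*1000))
pts=W[m][:,:2].astype(np.float32); print('reader depth',cv2.minAreaRect(pts*1000))
# window green ring
m=(H>45)&(H<85)&(S>90)&(V>60); yy,xx=np.mgrid[0:480,0:640]; m&=(abs(xx-508)<12)&(abs(yy-268)<14)
w=W[m]; print('ring',m.sum(),np.median(w,0),xx[m].mean(),yy[m].mean(),(xx[m].min()+xx[m].max())/2,(yy[m].min()+yy[m].max())/2)
print(R(507.5,268.5,.08))
# pots
for nm,(u,v),h,mm in(('a',(245,231),.045,(H>95)&(H<130)&(S>120)),('c',(288,310),.077,(H<14)&(S>195)),('b',(229,316),.061,(S<60))):
    m,c,s=comp(mm&(np.hypot(xx-u,yy-v)<26),u,v)
    cn=max(cv2.findContours(m.astype(np.uint8),0,2)[0],key=len)
    q=np.array([R(a,b,h) for a,b in cn[:,0]]); hull=cv2.convexHull((q*1000).astype(np.float32))
    print(nm,c,s,'encl',cv2.minEnclosingCircle(hull))
E
```

```text
red dir 131.58638871046563 yellow dir -138.91483173635342 centre [ 0.61234245 -0.09493623]
cap [335.02205882 230.36029412] [329 224  13  14 136] [ 0.61162713 -0.09355104]
blue [107.67738884 316.44654683] 1057 [0.43034527 0.39498055]
white [120.69833119 261.38767651] 779 [0.55049407 0.3727489 ]
carrier: dist 0.12218829682200202 yaw -10.48311966621273 centre [0.49041967 0.38386473]
reader ((536.2109375, -496.7781066894531), (89.73363494873047, 98.84335327148438), 83.10530853271484)
reader depth ((536.568115234375, -497.79345703125), (89.91077423095703, 99.26904296875), 83.30540466308594)
ring 10 [ 0.5398676  -0.45259488  0.09560897] 509.1 267.3 509.0 266.5
[ 0.53997676 -0.45376858]
a [244.76413793 229.80413793] [230 215  31  31 725] encl ((618.5712280273438, 97.59751892089844), 34.18076705932617)
c [319.50079103 239.49862302] [     0      0    640    480 307194] encl ((660.3831176757812, -65.52178192138672), 841.373046875)
b [229.0326087  315.61413043] [216 303  28  26 552] encl ((436.53411865234375, 123.79988098144531), 28.62604522705078)
```

```bash
cat >> h.py <<'E'
from scipy.spatial.transform import Rotation as Ro
def go(x,y,z,yaw=None):
    "print offset (mm, tool axes) and twist to reach world pose tool-down with tool-x yaw (deg)"
    o=bot.get_obs(); R=Ro.from_rotvec(o['tcp_rot']).as_matrix()
    cy=np.degrees(np.arctan2(R[1,0],R[0,0]))
    if yaw is None: yaw=cy
    a=np.radians(yaw); G=np.array([[np.cos(a),np.sin(a),0],[np.sin(a),-np.cos(a),0],[0,0,-1]])
    off=R.T@(np.array([x,y,z])-o['position'])*1000
    print('t %.1f pos'%o['t'],o['position'].round(4),'yaw %.1f'%cy,'q7 %.2f q5 %.2f'%(o['joint_pos'][6],o['joint_pos'][4]),'open %.4f'%o['opening'],'-> off',off.round(1),'twist',Ro.from_matrix(R.T@G).as_rotvec().round(3))
def potc(p,nm,u,v,r=30):
    hsv=cv2.cvtColor(p,cv2.COLOR_BGR2HSV); H,S,V=cv2.split(hsv)
    h=dict(a=.045,b=.061,c=.077)[nm]
    m=dict(a=(H>95)&(H<130)&(S>120),b=S<70,c=(H<12)&(S>200))[nm]
    yy,xx=np.mgrid[0:480,0:640]; m=m&(np.hypot(xx-u,yy-v)<r)
    cn=np.vstack(cv2.findContours(m.astype(np.uint8),0,1)[0])[:,0]
    q=np.array([ray('top',a,b,h) for a,b in cn])[:,:2]*1000
    return m.sum(),cv2.minEnclosingCircle(q.astype(np.float32)), (q.min(0)+q.max(0))/2
E
python3 - <<'E'
from h import *
p=np.load('top0.npz')['p']
print(cv2.cvtColor(p,cv2.COLOR_BGR2HSV)[310,270:306].tolist())
for a in(('a',245,230,22),('b',229,315,20),('c',287,310,16)): print(a[0],potc(p,*a))
go(.619,.098,.15)
E
```

```text
[[20, 171, 167], [20, 169, 167], [20, 168, 168], [20, 172, 169], [21, 176, 167], [21, 170, 168], [18, 181, 172], [16, 209, 178], [15, 213, 151], [14, 235, 102], [17, 192, 173], [19, 181, 222], [19, 181, 222], [19, 184, 223], [19, 183, 222], [19, 184, 222], [19, 185, 222], [19, 183, 222], [19, 183, 223], [19, 184, 222], [19, 184, 222], [19, 184, 222], [19, 184, 222], [19, 184, 222], [18, 191, 211], [16, 207, 185], [16, 207, 159], [19, 179, 144], [20, 172, 172], [20, 173, 172], [20, 169, 172], [20, 169, 172], [20, 172, 172], [20, 171, 172], [20, 168, 173], [20, 173, 171]]
a (np.int64(725), ((618.5712280273438, 97.59751892089844), 34.18076705932617), array([618.44436113,  97.63563229]))
b (np.int64(563), ((436.5342712402344, 123.79369354248047), 28.632020950317383), array([436.02068588, 123.45481707]))Traceback (most recent call last):
  File "<stdin>", line 4, in <module>
  File "h.py", line 34, in potc
    cn=np.vstack(cv2.findContours(m.astype(np.uint8),0,1)[0])[:,0]
       ~~~~~~~~~^^^^^^^^^^^^^^^^^^^^^^^^^^^^^^^^^^^^^^^^^^^^^
    return _nx.concatenate(arrs, 0, dtype=dtype, casting=casting)
           ~~~~~~~~~~~~~~~^^^^^^^^^^^^^^^^^^^^^^^^^^^^^^^^^^^^^^^
ValueError: need at least one array to concatenate
```

```bash
sed -i 's/c=(H<12)&(S>200))/c=(V>195)|(S>195)|(H<17))/' h.py
python3 - <<'E'
from h import *
p=np.load('top0.npz')['p']
print('c',potc(p,'c',287,310,17))
go(.619,.098,.12)
E
```

```text
c (np.int64(277), ((448.88848876953125, 3.987140417098999), 19.97478675842285), array([448.81732735,   4.05076702]))
t 0.1 pos [0.2982 0.6051 0.1894] yaw 153.8 q7 -0.07 q5 -0.03 open 0.0943 -> off [-511.9 -313.    69.8] twist [-0.001  0.    -0.   ]
```

Call:
move_arm --deltas '[{"offset":[-512,-313,0],"twist":[0,0,0],"gripper":1},{"offset":[-512,-313,20],"twist":[0,0,0],"gripper":1},{"offset":[-512,-313,20],"twist":[0,0,0],"gripper":1},{"offset":[-512,-313,20],"twist":[0,0,0],"gripper":1},{"offset":[-512,-313,20],"twist":[0,0,0],"gripper":1},{"offset":[-512,-313,20],"twist":[0,0,0],"gripper":1},{"offset":[-512,-313,20],"twist":[0,0,0],"gripper":1},{"offset":[-512,-313,40],"twist":[0,0,0],"gripper":1},{"offset":[-512,-313,70],"twist":[0,0,0],"gripper":1},{"offset":[-512,-313,70],"twist":[0,0,0],"gripper":1},{"offset":[-512,-313,70],"twist":[0,0,0],"gripper":1},{"offset":[-512,-313,70],"twist":[0,0,0],"gripper":1}]'

```text
t: 1.6
position: [0.6189, 0.0988, 0.1198]
tcp_rot: [-0.713, -3.059, 0.0]
contact_force: [0.2, -0.1, -0.8]
opening: 0.094
```

```bash
python3 - <<'E'
from h import *
snap('top','t1');snap('side','s1b')
go(.619,.098,.034)
print(bot.get_obs()['joint_pos'].round(2))
E
```

```text
t 1.7 pos [0.619  0.0998 0.1204] yaw 153.9 q7 0.98 q5 -0.14 open 0.0936 -> off [-0.8 -1.6 86.4] twist [ 0.001 -0.    -0.   ]
[-0.48  0.43  0.28  1.8  -0.14  0.94  0.98]
```

View pics/t1.png

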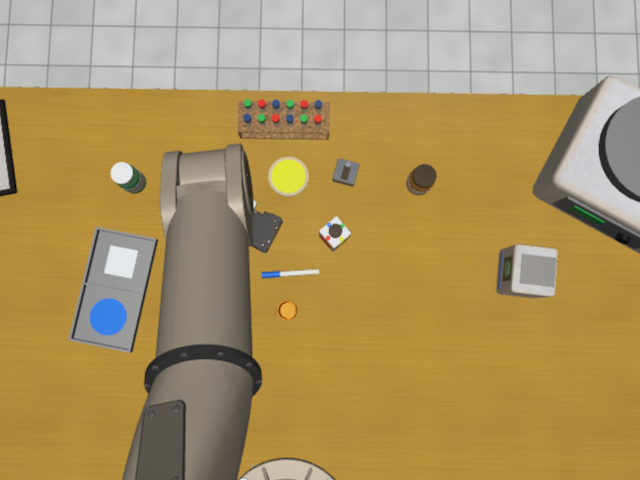

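View pics/s1b.png

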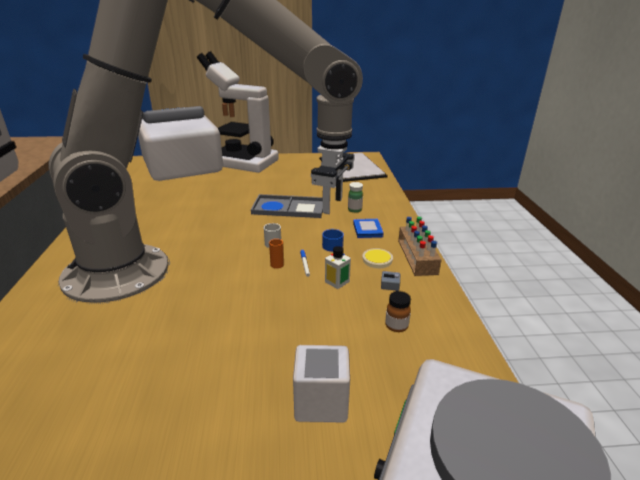

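The fingers are above the blue pot, seen at (338,190) in the side view. The top view is blocked by the arm but the bench is unchanged. Now descend and grip.

Call:
move_arm --deltas '[{"offset":[0,0,50],"gripper":1},{"offset":[0,0,86],"gripper":1},{"offset":[0,0,86],"gripper":1},{"offset":[0,0,86],"gripper":0.5},{"offset":[0,0,86],"gripper":0.5},{"offset":[0,0,86],"gripper":0.5},{"offset":[0,0,86],"gripper":0.5},{"offset":[0,0,86],"gripper":0.5}]' --force 10

```text
validation failed for argument at $.de...
```

```bash
python3 - <<'E'
from h import *
go(.4303,.395,.12)
E
```

```text
t 1.7 pos [0.619  0.0998 0.1204] yaw 153.9 q7 0.98 q5 -0.14 open 0.0936 -> off [299.5 181.9   0.6] twist [ 0.001 -0.    -0.   ]
```

Twist is required in each row.

Call:
move_arm --deltas '[{"offset":[0,0,50],"twist":[0,0,0],"gripper":1},{"offset":[0,0,86],"twist":[0,0,0],"gripper":1},{"offset":[0,0,86],"twist":[0,0,0],"gripper":1},{"offset":[0,0,86],"twist":[0,0,0],"gripper":0.5},{"offset":[0,0,86],"twist":[0,0,0],"gripper":0.5},{"offset":[0,0,86],"twist":[0,0,0],"gripper":0.5},{"offset":[0,0,86],"twist":[0,0,0],"gripper":0.5},{"offset":[0,0,86],"twist":[0,0,0],"gripper":0.5}]' --force 10

```text
t: 2.7
position: [0.6193, 0.0984, 0.0343]
tcp_rot: [0.713, 3.059, 0.0]
contact_force: [0.1, 0.4, 0.3]
opening: 0.0486
```

```bash
python3 - <<'E'
from h import *
go(.4303,.395,.12)
E
```

```text
t 2.7 pos [0.6193 0.0984 0.0343] yaw 153.8 q7 1.01 q5 -0.18 open 0.0486 -> off [300.6 182.5 -85.8] twist [0. 0. 0.]
```

The opening is 48.6 mm, so nothing 66 mm wide is in the jaws. I'll look.

```bash
python3 - <<'E'
from h import *
p,_=snap('top','t2');q,_=snap('side','s2')
cv2.imwrite('pics/s2c.png',cv2.resize(q[130:300,230:430],None,fx=3.5,fy=3.5,interpolation=cv2.INTER_CUBIC))
print(proj('side',[.619,.098,.04]),proj('side',bot.get_obs()['position']))
E
```

```text
(np.float64(331.39932113796135), np.float64(234.77955692730123)) (np.float64(331.42526242767144), np.float64(236.39551042296273))
```

View pics/s2c.png

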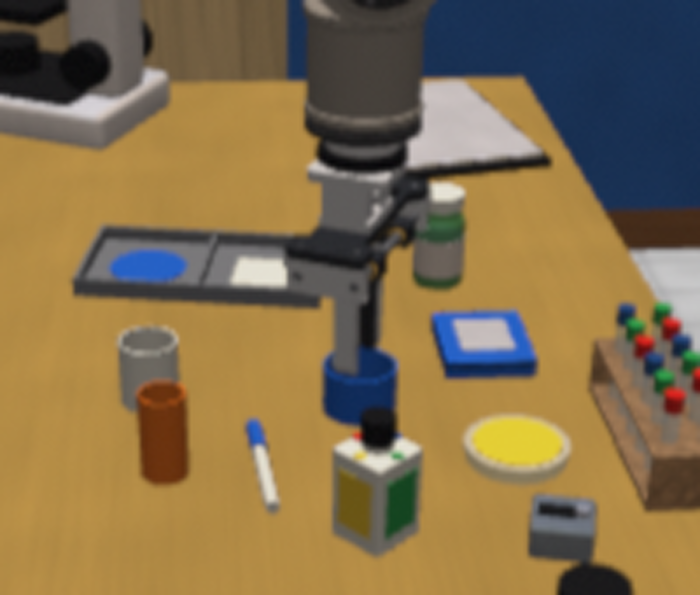

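View pics/t2.png

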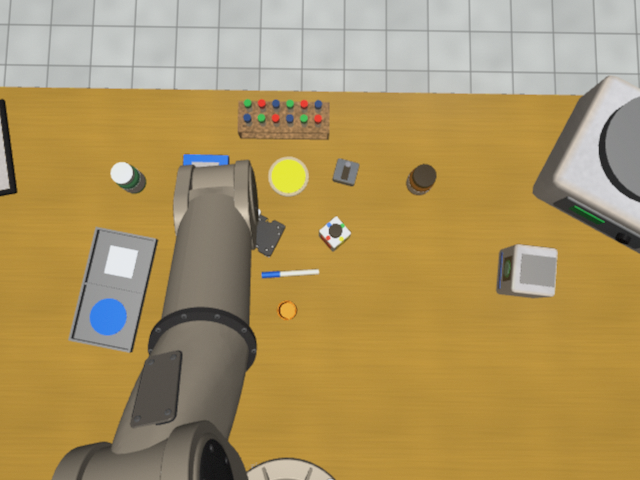

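```bash
python3 - <<'E'
from h import *
q=cv2.imread('pics/s2.png')
c=cv2.resize(q[195:260,300:370],None,fx=9,fy=9,interpolation=cv2.INTER_CUBIC)
cv2.imwrite('pics/s2d.png',c)
print(proj('side',[.619,.098,.0]),proj('side',[.619,.098,.045]))
_,d=viewer.snapshot('side'); W=cloud('side',d)
for v in range(205,256,4):
  print(v,[tuple((W[v,u]*1000).round().astype(int)) for u in range(322,346,4)])
E
```

```text
(np.float64(331.13131976655836), np.float64(246.00793132351694)) (np.float64(331.43338606398396), np.float64(233.35234877101857))
205 [(np.int64(582), np.int64(22), np.int64(177)), (np.int64(592), np.int64(14), np.int64(181)), (np.int64(603), np.int64(10), np.int64(182)), (np.int64(614), np.int64(10), np.int64(182)), (np.int64(629), np.int64(41), np.int64(167)), (np.int64(689), np.int64(387), np.int64(3))]
209 [(np.int64(583), np.int64(30), np.int64(161)), (np.int64(594), np.int64(25), np.int64(164)), (np.int64(604), np.int64(19), np.int64(166)), (np.int64(615), np.int64(12), np.int64(169)), (np.int64(630), np.int64(43), np.int64(154)), (np.int64(686), np.int64(364), np.int64(-2))]
213 [(np.int64(583), np.int64(25), np.int64(151)), (np.int64(594), np.int64(23), np.int64(152)), (np.int64(604), np.int64(17), np.int64(155)), (np.int64(615), np.int64(16), np.int64(155)), (np.int64(640), np.int64(119), np.int64(103)), (np.int64(681), np.int64(325), np.int64(1))]
217 [(np.int64(608), np.int64(303), np.int64(-2)), (np.int64(599), np.int64(71), np.int64(115)), (np.int64(610), np.int64(71), n
[... 1952 characters left out ...]
18)), (np.int64(624), np.int64(67), np.int64(22)), (np.int64(637), np.int64(71), np.int64(19)), (np.int64(651), np.int64(83), np.int64(11))]
249 [(np.int64(589), np.int64(82), np.int64(0)), (np.int64(601), np.int64(76), np.int64(3)), (np.int64(612), np.int64(69), np.int64(7)), (np.int64(604), np.int64(-102), np.int64(109)), (np.int64(615), np.int64(-98), np.int64(107)), (np.int64(625), np.int64(-100), np.int64(107))]
253 [(np.int64(587), np.int64(62), np.int64(-2)), (np.int64(599), np.int64(59), np.int64(-1)), (np.int64(611), np.int64(54), np.int64(2)), (np.int64(604), np.int64(-103), np.int64(98)), (np.int64(614), np.int64(-105), np.int64(99)), (np.int64(625), np.int64(-101), np.int64(96))]
```

View pics/s2d.png

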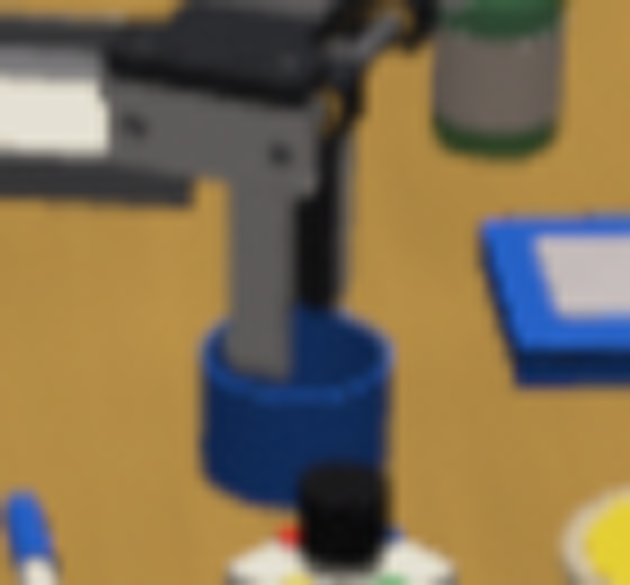

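Call:
move_arm --deltas '[{"offset":[0,0,-5],"twist":[0,0,0],"gripper":0.5},{"offset":[0,0,-10],"twist":[0,0,0],"gripper":0.5},{"offset":[0,0,-20],"twist":[0,0,0],"gripper":0.5},{"offset":[0,0,-30],"twist":[0,0,0],"gripper":0.5},{"offset":[0,0,-40],"twist":[0,0,0],"gripper":0.5},{"offset":[0,0,-40],"twist":[0,0,0],"gripper":0.5}]'

```text
t: 3.6
position: [0.6198, 0.0985, 0.0751]
tcp_rot: [0.713, 3.058, 0.001]
contact_force: [-0.1, -0.3, -0.1]
opening: 0.047
```

```bash
python3 - <<'E'
from h import *
q,d=snap('side','s3')
c=cv2.resize(q[185:260,300:370],None,fx=8,fy=8,interpolation=cv2.INTER_CUBIC)
cv2.imwrite('pics/s3d.png',c)
go(.4303,.395,.12)
E
```

```text
t 3.6 pos [0.6194 0.0985 0.0745] yaw 153.8 q7 1.00 q5 -0.16 open 0.0470 -> off [300.7 182.4 -45.6] twist [0.001 0.001 0.   ]
```

View pics/s3d.png

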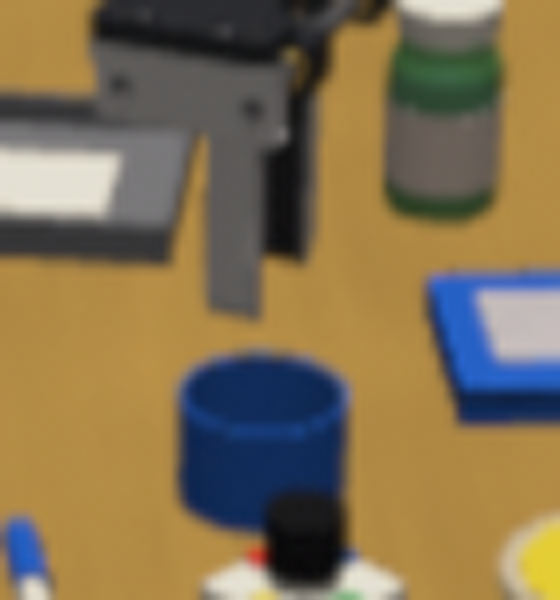

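Call:
move_arm --deltas '[{"offset":[0,0,0],"twist":[0,0,0],"gripper":1},{"offset":[0,0,0],"twist":[0,0,0],"gripper":1}]'

```text
t: 3.9
position: [0.619, 0.0983, 0.0737]
tcp_rot: [-0.713, -3.059, 0.001]
contact_force: [-0.1, -0.0, 0.4]
opening: 0.0638
```

Call:
move_arm --deltas '[{"offset":[0,0,0],"twist":[0,0,0],"gripper":1},{"offset":[0,0,0],"twist":[0,0,0],"gripper":1},{"offset":[0,0,0],"twist":[0,0,0],"gripper":1}]'

```text
t: 4.28
position: [0.6192, 0.0984, 0.074]
tcp_rot: [-0.713, -3.06, 0.0]
contact_force: [-0.1, -0.1, -0.3]
opening: 0.0928
```

```bash
python3 - <<'E'
from h import *
q,d=snap('side','s4')
c=cv2.resize(q[185:260,300:370],None,fx=8,fy=8,interpolation=cv2.INTER_CUBIC)
cv2.imwrite('pics/s4d.png',c)
go(.619,.098,.034)
E
```

```text
t 4.3 pos [0.6192 0.0983 0.0741] yaw 153.8 q7 1.00 q5 -0.16 open 0.0933 -> off [ 0.1 -0.4 40.1] twist [-0. -0.  0.]
```

View pics/s4d.png

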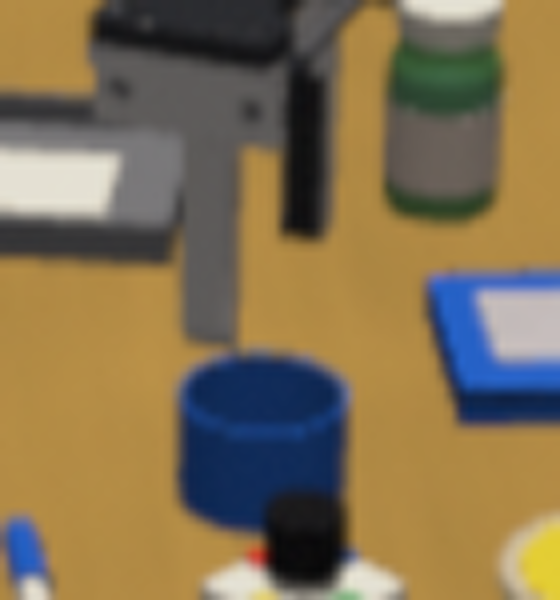

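```bash
python3 - <<'E'
from h import *
q,d=snap('side');W=cloud('side',d)
P=bot.get_obs()['position'];u=np.array([.4415,.897,0])
for s in(-1,1):
  for r in(47,59):
    for z in(.06,.075,.09): print(s,r,z,np.round(proj('side',[*(P+s*r/1000*u)[:2],z]),1))
for v in range(200,232,2): print(v,[tuple((W[v,c]*1000).round().astype(int).tolist()) for c in(325,327,336,338)])
E
```

```text
-1 47 0.06 [326.1 235.9]
-1 47 0.075 [326.2 231.5]
-1 47 0.09 [326.3 227. ]
-1 59 0.06 [324.6 237.8]
-1 59 0.075 [324.7 233.3]
-1 59 0.09 [324.8 228.8]
1 47 0.06 [336.8 222.4]
1 47 0.075 [336.9 218.1]
1 47 0.09 [337.1 213.8]
1 59 0.06 [338.1 220.8]
1 59 0.075 [338.2 216.5]
1 59 0.09 [338.3 212.2]
200 [(590, 22, 192), (596, 20, 193), (636, 143, 136), (642, 144, 135)]
202 [(593, 48, 174), (598, 45, 175), (636, 143, 129), (642, 142, 129)]
204 [(593, 50, 167), (598, 45, 169), (637, 148, 120), (642, 144, 122)]
206 [(593, 48, 162), (599, 47, 162), (636, 143, 115), (642, 142, 116)]
208 [(593, 48, 156), (599, 47, 156), (637, 144, 108), (642, 140, 110)]
210 [(593, 49, 149), (599, 45, 150), (637, 143, 102), (643, 142, 102)]
212 [(593, 50, 142), (598, 38, 147), (637, 141, 96), (643, 140, 96)]
214 [(593, 47, 137), (599, 46, 138), (659, 319, 0), (643, 139, 90)]
216 [(593, 45, 132), (599, 43, 132), (658, 309, -2), (664, 302, 1)]
218 [(593, 46, 125), (599, 44, 126), (656, 289, 0), (663, 290, -1)]
220 [(594, 47, 118), (599, 45, 118), (654, 276, -1), (661, 271, 1)]
222 [(594, 47, 111), (600, 48, 111), (653, 260, -1), (660, 260, -1)]
224 [(594, 50, 103), (599, 45, 106), (651, 243, 0), (657, 242, 1)]
226 [(594, 46, 99), (600, 46, 99), (649, 229, 0), (655, 223, 3)]
228 [(611, 220, -1), (617, 216, 0), (648, 220, -3), (654, 213, 1)]
230 [(602, 126, 42), (608, 121, 45), (636, 122, 43), (642, 122, 43)]
```

The depth image puts the fingertips at z≈0.093 while the reported TCP is 0.074. So the tips stand about 19 mm above the reported TCP instead of 14 mm below it, a 33 mm discrepancy in height. The x and y agree. The first close was above the rim. I'll correct by going 33 mm lower and check force and depth as I descend.

Call:
move_arm --deltas '[{"offset":[0,0,30],"twist":[0,0,0],"gripper":1},{"offset":[0,0,50],"twist":[0,0,0],"gripper":1},{"offset":[0,0,60],"twist":[0,0,0],"gripper":1},{"offset":[0,0,60],"twist":[0,0,0],"gripper":1}]'

```text
t: 4.88
position: [0.6189, 0.0982, 0.0135]
tcp_rot: [-0.713, -3.059, 0.001]
contact_force: [0.1, 0.0, 0.7]
opening: 0.0942
```

```bash
python3 - <<'E'
from h import *
q,d=snap('side','s5');W=cloud('side',d)
c=cv2.resize(q[185:260,300:370],None,fx=8,fy=8,interpolation=cv2.INTER_CUBIC)
cv2.imwrite('pics/s5d.png',c)
go(.619,.098,.0)
for v in range(226,256,2): print(v,[tuple((W[v,c]*1000).round().astype(int).tolist()) for c in(321,323,325,327)])
E
```

```text
t 4.9 pos [0.6194 0.0983 0.0142] yaw 153.8 q7 1.02 q5 -0.19 open 0.0940 -> off [ 0.2 -0.4 14.2] twist [-0. -0.  0.]
226 [(599, 233, 0), (588, 49, 97), (594, 45, 99), (599, 43, 100)]
228 [(598, 220, -1), (588, 43, 94), (594, 48, 91), (599, 39, 96)]
230 [(596, 207, -2), (589, 52, 83), (594, 44, 87), (600, 44, 86)]
232 [(596, 196, -3), (588, 47, 79), (594, 46, 79), (600, 46, 79)]
234 [(594, 178, 0), (588, 49, 71), (594, 45, 73), (600, 43, 74)]
236 [(593, 163, 0), (589, 51, 63), (594, 42, 68), (599, 40, 69)]
238 [(592, 151, 0), (589, 51, 56), (594, 46, 59), (600, 44, 60)]
240 [(591, 142, -3), (589, 49, 51), (594, 46, 52), (600, 42, 54)]
242 [(589, 121, 2), (589, 47, 45), (594, 44, 46), (483, -1077, 697)]
244 [(589, 112, 0), (589, 51, 36), (595, 49, 37), (600, 43, 40)]
246 [(587, 100, 0), (592, 84, 10), (597, 75, 15), (603, 71, 17)]
248 [(586, 85, 2), (593, 90, -1), (598, 84, 2), (604, 72, 9)]
250 [(585, 72, 2), (592, 75, 0), (598, 75, 0), (603, 70, 3)]
252 [(585, 67, -1), (590, 58, 3), (597, 65, -1), (603, 65, -1)]
254 [(584, 58, -3), (590, 55, -2), (596, 51, 1), (602, 55, -2)]
```

View pics/s5d.png

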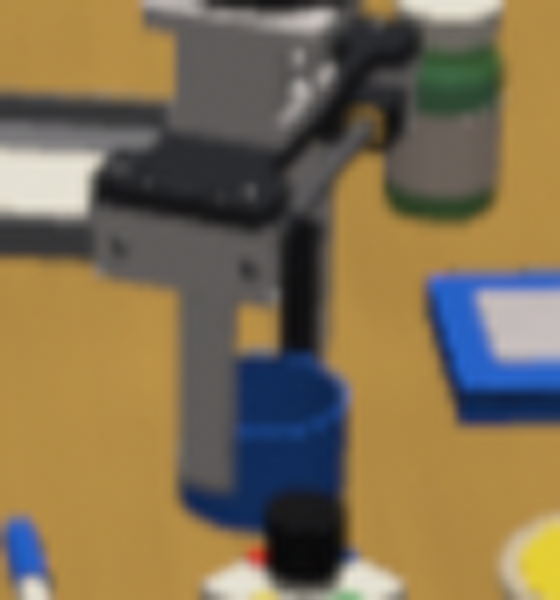

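The fingers now straddle the pot with tips at z≈0.034, so the offset is constant at +20 mm. I'll go 13 mm lower and grip.

Call:
move_arm --deltas '[{"offset":[0,0,13],"twist":[0,0,0],"gripper":1},{"offset":[0,0,13],"twist":[0,0,0],"gripper":0.5},{"offset":[0,0,13],"twist":[0,0,0],"gripper":0.5},{"offset":[0,0,13],"twist":[0,0,0],"gripper":0.5},{"offset":[0,0,13],"twist":[0,0,0],"gripper":0.5},{"offset":[0,0,13],"twist":[0,0,0],"gripper":0.5}]' --force 10

```text
t: 5.68
position: [0.6194, 0.0984, 0.0013]
tcp_rot: [0.713, 3.059, 0.0]
contact_force: [0.4, 0.2, 2.1]
opening: 0.0668
```

```bash
python3 - <<'E'
from h import *
go(.4303,.395,.08)
E
```

```text
t 5.7 pos [0.6194 0.0984 0.0013] yaw 153.8 q7 1.02 q5 -0.20 open 0.0668 -> off [300.7 182.5 -78.7] twist [0. 0. 0.]
```

Call:
move_arm --deltas '[{"offset":[0,0,-30],"twist":[0,0,0],"gripper":0.5},{"offset":[0,0,-60],"twist":[0,0,0],"gripper":0.5},{"offset":[50,30,-60],"twist":[0,0,0],"gripper":0.5},{"offset":[100,61,-60],"twist":[0,0,0],"gripper":0.5},{"offset":[150,91,-60],"twist":[0,0,0],"gripper":0.5},{"offset":[200,121,-60],"twist":[0,0,0],"gripper":0.5},{"offset":[250,152,-60],"twist":[0,0,0],"gripper":0.5},{"offset":[290,176,-60],"twist":[0,0,0],"gripper":0.5},{"offset":[300,182,-60],"twist":[0,0,0],"gripper":0.5},{"offset":[300,182,-50],"twist":[0,0,0],"gripper":0.5},{"offset":[300,182,-30],"twist":[0,0,0],"gripper":0.5},{"offset":[300,182,-30],"twist":[0,0,0],"gripper":0.5}]'

```text
t: 7.18
position: [0.4309, 0.3917, 0.0295]
tcp_rot: [-0.716, -3.058, 0.005]
contact_force: [0.5, 0.4, -0.5]
opening: 0.0671
```

```bash
python3 - <<'E'
from h import *
q,d=snap('side','s6')
cv2.imwrite('pics/s6d.png',cv2.resize(q[130:260,220:350],None,fx=5,fy=5,interpolation=cv2.INTER_CUBIC))
p,_=snap('top','t6')
cv2.imwrite('pics/t6.png',p)
go(.4303,.395,.007)
E
```

```text
t 7.3 pos [0.4314 0.3929 0.031 ] yaw 153.7 q7 0.39 q5 -0.14 open 0.0668 -> off [ 1.9  1.4 24. ] twist [-0.001  0.    -0.   ]
```

View pics/s6d.png

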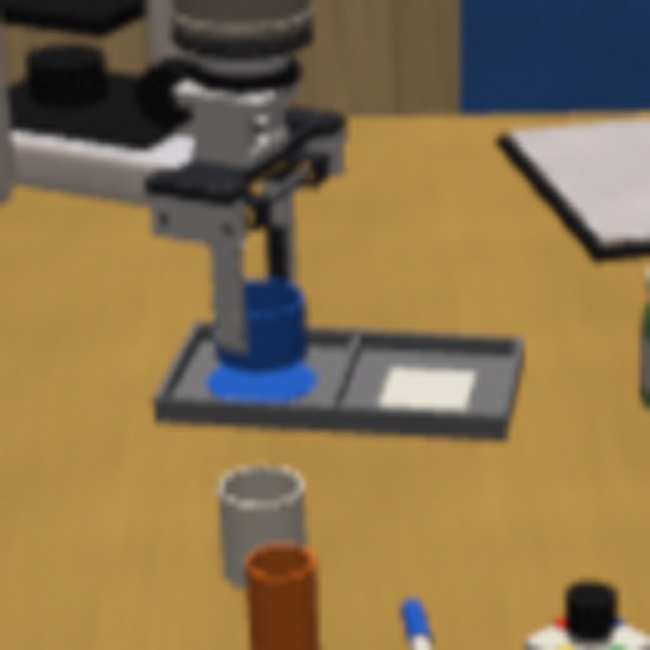

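The blue pot is held over the blue mat. Lower it 24 mm, release and rise.

Call:
move_arm --deltas '[{"offset":[0,0,12],"twist":[0,0,0],"gripper":0.5},{"offset":[0,0,23],"twist":[0,0,0],"gripper":0.5},{"offset":[0,0,23],"twist":[0,0,0],"gripper":0.5},{"offset":[0,0,23],"twist":[0,0,0],"gripper":0.9},{"offset":[0,0,23],"twist":[0,0,0],"gripper":0.9},{"offset":[0,0,23],"twist":[0,0,0],"gripper":0.9},{"offset":[0,0,3],"twist":[0,0,0],"gripper":1},{"offset":[0,0,-40],"twist":[0,0,0],"gripper":1},{"offset":[0,0,-60],"twist":[0,0,0],"gripper":1},{"offset":[0,0,-60],"twist":[0,0,0],"gripper":1}]'

```text
t: 8.52
position: [0.4313, 0.3951, 0.0928]
tcp_rot: [0.713, 3.058, 0.004]
contact_force: [-1.0, -0.1, -0.5]
opening: 0.0939
```

```bash
python3 - <<'E'
from h import *
q,d=snap('side','s7')
cv2.imwrite('pics/s7d.png',cv2.resize(q[130:290,220:380],None,fx=3.5,fy=3.5,interpolation=cv2.INTER_CUBIC))
p,_=snap('top','t7')
print(potc(p,'b',229,315,20))
go(.4365,.124,.08)
E
```

```text
(np.int64(562), ((436.53411865234375, 123.79988098144531), 28.62604522705078), array([436.02068588, 123.45481707]))
t 8.6 pos [0.4303 0.3941 0.0907] yaw 153.8 q7 0.37 q5 -0.11 open 0.0941 -> off [-124.9 -239.6   10.7] twist [-0. -0.  0.]
```

View pics/s7d.png

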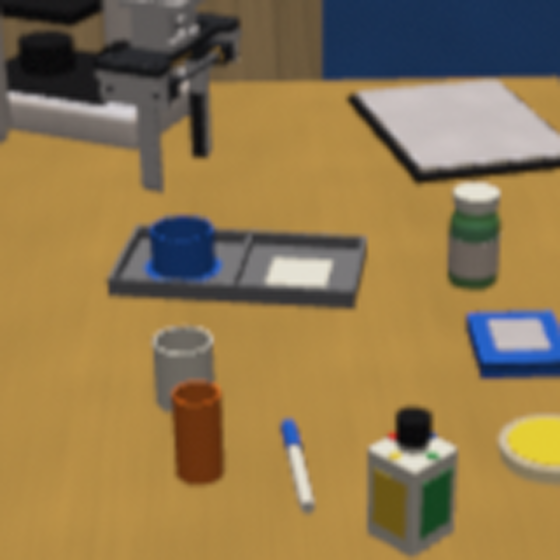

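View pics/t7.png

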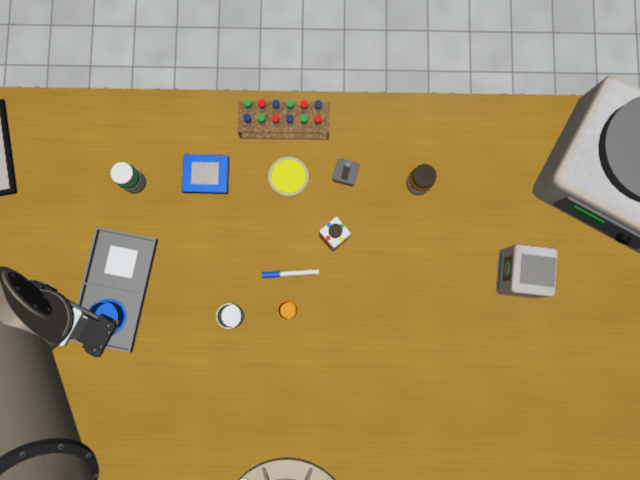

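Blue pot stands on the blue mat, and the white pot is unmoved at (229,316) in the top view. Go to it.

Call:
move_arm --deltas '[{"offset":[-30,-58,0],"twist":[0,0,0],"gripper":1},{"offset":[-55,-110,0],"twist":[0,0,0],"gripper":1},{"offset":[-80,-160,0],"twist":[0,0,0],"gripper":1},{"offset":[-110,-210,0],"twist":[0,0,0],"gripper":1},{"offset":[-125,-239,0],"twist":[0,0,0],"gripper":1},{"offset":[-125,-239,0],"twist":[0,0,0],"gripper":1},{"offset":[-125,-239,20],"twist":[0,0,0],"gripper":1},{"offset":[-125,-239,20],"twist":[0,0,0],"gripper":1}]'

```text
t: 9.62
position: [0.436, 0.1249, 0.0698]
tcp_rot: [-0.711, -3.058, 0.003]
contact_force: [-0.3, -0.4, 0.1]
opening: 0.0941
```

```bash
python3 - <<'E'
from h import *
q,d=snap('side','s8')
cv2.imwrite('pics/s8d.png',cv2.resize(q[130:290,220:380],None,fx=3.5,fy=3.5,interpolation=cv2.INTER_CUBIC))
go(.4365,.124,.026)
E
```

```text
t 9.7 pos [0.4364 0.125  0.0705] yaw 153.8 q7 0.81 q5 -0.11 open 0.0941 -> off [-0.5 -0.7 44.5] twist [-0.002 -0.001  0.   ]
```

View pics/s8d.png

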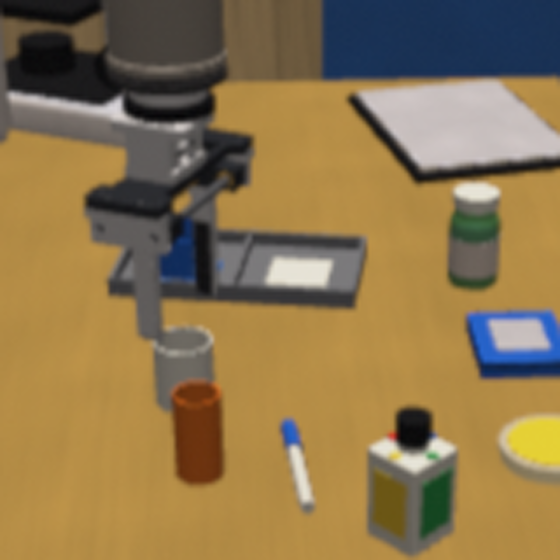

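The fingers are above the white pot, one on each side. Descend and grip.

Call:
move_arm --deltas '[{"offset":[0,0,25],"twist":[0,0,0],"gripper":1},{"offset":[0,0,45],"twist":[0,0,0],"gripper":1},{"offset":[0,0,45],"twist":[0,0,0],"gripper":0.4},{"offset":[0,0,45],"twist":[0,0,0],"gripper":0.4},{"offset":[0,0,45],"twist":[0,0,0],"gripper":0.4},{"offset":[0,0,45],"twist":[0,0,0],"gripper":0.4},{"offset":[0,0,45],"twist":[0,0,0],"gripper":0.4},{"offset":[0,0,45],"twist":[0,0,0],"gripper":0.4},{"offset":[0,0,45],"twist":[0,0,0],"gripper":0.4},{"offset":[0,0,20],"twist":[0,0,0],"gripper":0.4},{"offset":[0,0,-30],"twist":[0,0,0],"gripper":0.4},{"offset":[0,0,-30],"twist":[0,0,0],"gripper":0.4}]' --force 10

```text
t: 11.18
position: [0.4388, 0.1253, 0.1039]
tcp_rot: [0.712, 3.056, 0.006]
contact_force: [-0.9, 0.8, -1.5]
opening: 0.0515
```

```bash
python3 - <<'E'
from h import *
q,d=snap('side','s9')
cv2.imwrite('pics/s9d.png',cv2.resize(q[130:290,220:380],None,fx=3.5,fy=3.5,interpolation=cv2.INTER_CUBIC))
p,d=snap('top','t9')
cv2.imwrite('pics/t9c.png',cv2.resize(p[215:360,60:260],None,fx=4,fy=4,interpolation=cv2.INTER_CUBIC))
go(.4303,.395,.1)
E
```

```text
t 11.3 pos [0.4371 0.1248 0.1012] yaw 153.8 q7 0.79 q5 -0.09 open 0.0518 -> off [125.4 239.4   1.4] twist [0.001 0.    0.   ]
```

View pics/s9d.png

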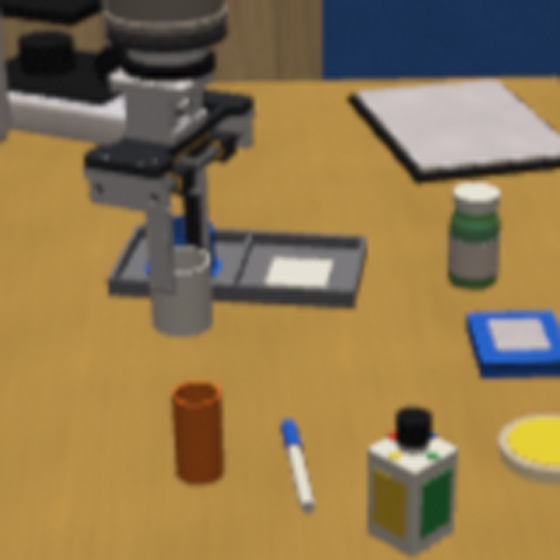

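View pics/t9c.png

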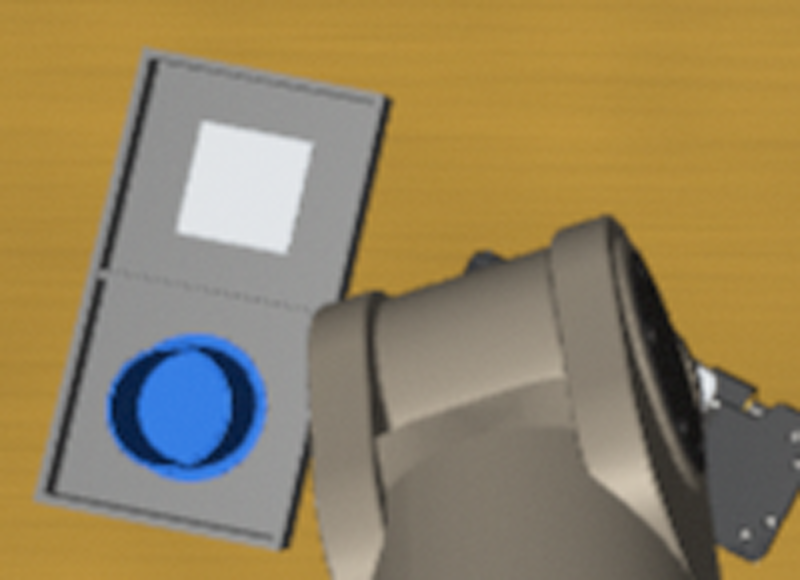

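```bash
cat >> h.py <<'E'
def rimc(n,d,x,y,z,r=.05,tol=.007):
    W=cloud(n,d); m=(abs(W[...,2]-z-.002)<tol)&(np.hypot(W[...,0]-x,W[...,1]-y)<r)&(d>0)
    vv,uu=np.nonzero(m)
    if len(vv)<8: return len(vv)
    q=np.array([ray(n,a,b,z) for a,b in zip(uu,vv)])[:,:2]*1000
    A=np.c_[2*q,np.ones(len(q))]; s=np.linalg.lstsq(A,(q**2).sum(1),rcond=None)[0]
    return len(vv),cv2.minEnclosingCircle(q.astype(np.float32)),'fit',s[:2].round(1),np.sqrt(s[2]+s[0]**2+s[1]**2).round(1)
E
python3 - <<'E'
from h import *
p,d=snap('top')
print(rimc('top',d,.43,.395,.05))
p,d=snap('top')
print(rimc('top',d,.43,.395,.05))
p=cv2.imread('pics/t9.png')
u,v=proj('top',[.4303,.395,.05]);print(u,v)
c=p.copy()
for a in np.arange(0,6.3,.1):
    x,y=proj('top',[.4303+.033*np.cos(a),.395+.033*np.sin(a),.05]); 
    c[int(round(y)),int(round(x))]=(0,0,255)
cv2.imwrite('pics/t9o.png',cv2.resize(c[285:350,75:145],None,fx=8,fy=8,interpolation=cv2.INTER_NEAREST))
E
```

```text
(163, ((432.1096496582031, 390.6861572265625), 33.911376953125), 'fit', array([432. , 391.2]), np.float64(31.5))
(161, ((432.1212463378906, 390.84014892578125), 33.757476806640625), 'fit', array([431.9, 391.2]), np.float64(31.5))
100.71207026363896 316.634729737535
```

View pics/t9o.png

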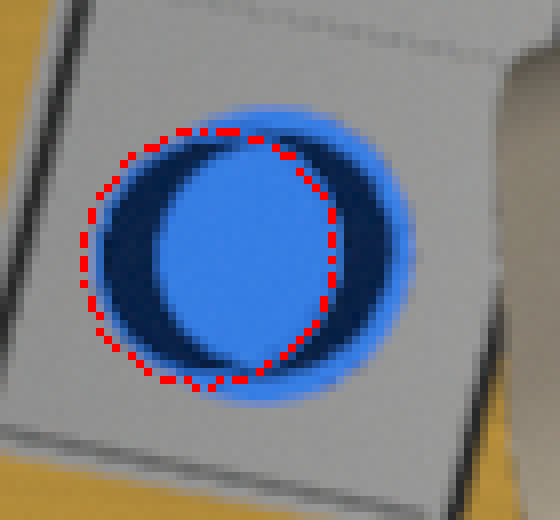

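```bash
python3 - <<'E'
from h import *
go(.432,.3915,.095)
E
```

```text
t 11.4 pos [0.4364 0.1244 0.1002] yaw 153.8 q7 0.79 q5 -0.09 open 0.0518 -> off [122.  237.7   5.1] twist [-0.001 -0.001  0.   ]
```

Call:
move_arm --deltas '[{"offset":[20,40,0],"twist":[0,0,0],"gripper":0.4},{"offset":[45,90,0],"twist":[0,0,0],"gripper":0.4},{"offset":[72,140,0],"twist":[0,0,0],"gripper":0.4},{"offset":[97,190,0],"twist":[0,0,0],"gripper":0.4},{"offset":[115,225,0],"twist":[0,0,0],"gripper":0.4},{"offset":[122,237.5,5],"twist":[0,0,0],"gripper":0.4},{"offset":[122,237.5,5],"twist":[0,0,0],"gripper":0.4},{"offset":[122,237.5,5],"twist":[0,0,0],"gripper":0.4}]'

```text
t: 12.38
position: [0.4329, 0.3897, 0.0956]
tcp_rot: [-0.715, -3.059, 0.002]
contact_force: [0.2, -0.3, -0.5]
opening: 0.0522
```

```bash
python3 - <<'E'
from h import *
q,d=snap('side','s10')
cv2.imwrite('pics/s10d.png',cv2.resize(q[150:230,230:310],None,fx=7,fy=7,interpolation=cv2.INTER_CUBIC))
p,d=snap('top','t10')
cv2.imwrite('pics/t10c.png',cv2.resize(p[280:355,65:165],None,fx=7,fy=7,interpolation=cv2.INTER_CUBIC))
go(.432,.3915,.095)
E
```

```text
t 12.5 pos [0.433  0.3902 0.0962] yaw 153.7 q7 0.37 q5 -0.11 open 0.0516 -> off [1.5 0.7 1.2] twist [-0.  0. -0.]
```

View pics/s10d.png

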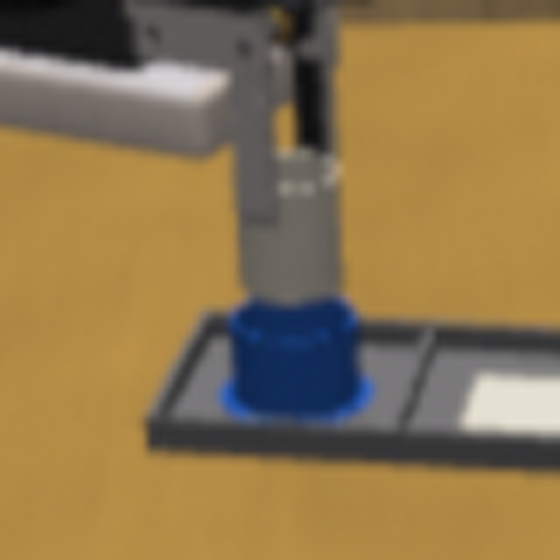

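View pics/t10c.png

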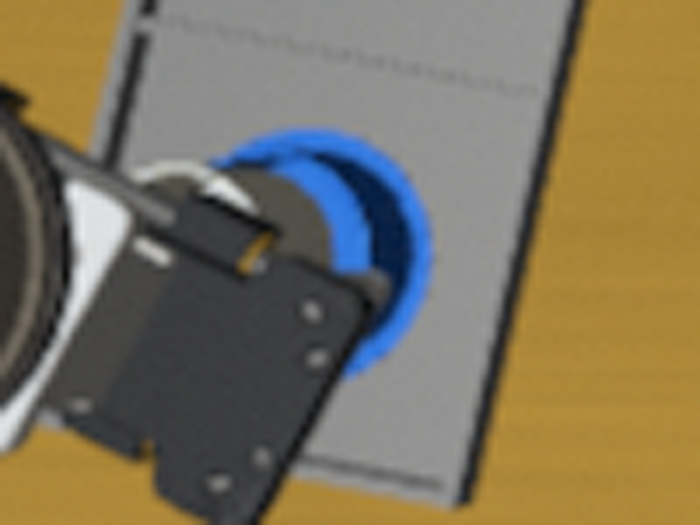

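Call:
move_arm --deltas '[{"offset":[0,0,5],"twist":[0,0,0],"gripper":0.4},{"offset":[0,0,15],"twist":[0,0,0],"gripper":0.4},{"offset":[0,0,22],"twist":[0,0,0],"gripper":0.4},{"offset":[0,0,28],"twist":[0,0,0],"gripper":0.4},{"offset":[0,0,28],"twist":[0,0,0],"gripper":0.4}]'

```text
t: 13.1
position: [0.4324, 0.3913, 0.0674]
tcp_rot: [-0.713, -3.059, 0.001]
contact_force: [-0.5, -0.3, -0.3]
opening: 0.0515
```

```bash
python3 - <<'E'
from h import *
q,d=snap('side','s11')
cv2.imwrite('pics/s11d.png',cv2.resize(q[150:230,230:310],None,fx=7,fy=7,interpolation=cv2.INTER_CUBIC))
go(.432,.3915,.034)
print(bot.get_obs()['contact_force'])
E
```

```text
t 13.2 pos [0.4325 0.3915 0.0678] yaw 153.8 q7 0.38 q5 -0.12 open 0.0517 -> off [ 0.5 -0.2 33.8] twist [-0.001 -0.     0.   ]
[ 0.15871888 -0.30240028 -0.06333064]
```

View pics/s11d.png

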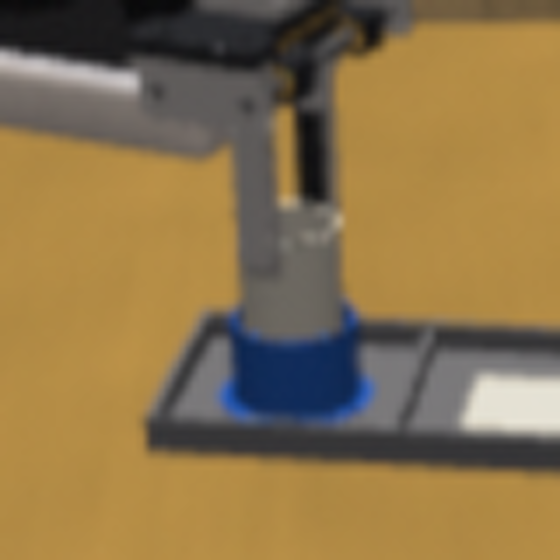

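The white pot has entered the blue one with no contact force. Lower it the rest of the way and release.

Call:
move_arm --deltas '[{"offset":[0,0,10],"twist":[0,0,0],"gripper":0.4},{"offset":[0,0,20],"twist":[0,0,0],"gripper":0.4},{"offset":[0,0,28],"twist":[0,0,0],"gripper":0.4},{"offset":[0,0,32],"twist":[0,0,0],"gripper":0.4},{"offset":[0,0,32],"twist":[0,0,0],"gripper":0.4},{"offset":[0,0,32],"twist":[0,0,0],"gripper":0.75},{"offset":[0,0,32],"twist":[0,0,0],"gripper":0.75},{"offset":[0,0,32],"twist":[0,0,0],"gripper":0.75},{"offset":[0,0,0],"twist":[0,0,0],"gripper":0.75},{"offset":[0,0,-40],"twist":[0,0,0],"gripper":0.75},{"offset":[0,0,-60],"twist":[0,0,0],"gripper":0.75},{"offset":[0,0,-60],"twist":[0,0,0],"gripper":0.75}]'

```text
t: 14.65
position: [0.4333, 0.3923, 0.1297]
tcp_rot: [0.713, 3.058, 0.004]
contact_force: [-0.9, -0.3, -0.5]
opening: 0.0707
```

```bash
python3 - <<'E'
from h import *
q,d=snap('side','s12')
cv2.imwrite('pics/s12d.png',cv2.resize(q[150:270,230:310],None,fx=5,fy=5,interpolation=cv2.INTER_CUBIC))
p,d=snap('top','t12')
print('b',rimc('top',d,.432,.392,.069))
print('c',potc(p,'c',287,310,17),rimc('top',d,.449,.004,.077))
go(.449,.004,.12)
E
```

```text
b (44, ((438.0109558105469, 388.3271484375), 25.341373443603516), 'fit', array([432.5, 389.9]), np.float64(24.4))
c (np.int64(283), ((448.92144775390625, 4.1974406242370605), 20.187448501586914), array([448.81732735,   4.05076702])) (69, ((450.2420959472656, 3.84411883354187), 19.879980087280273), 'fit', array([450.2,   3.8]), np.float64(18.5))
t 14.8 pos [0.4324 0.3914 0.1277] yaw 153.8 q7 0.36 q5 -0.10 open 0.0704 -> off [-186.1 -340.2    7.7] twist [-0. -0.  0.]
```

View pics/s12d.png

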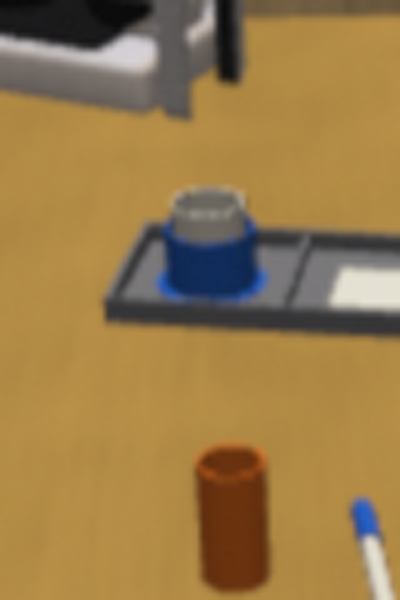

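The white pot sits inside the blue one. Now the orange pot.

Call:
move_arm --deltas '[{"offset":[-20,-37,0],"twist":[0,0,0],"gripper":0.75},{"offset":[-50,-90,0],"twist":[0,0,0],"gripper":0.75},{"offset":[-78,-143,0],"twist":[0,0,0],"gripper":0.75},{"offset":[-107,-196,0],"twist":[0,0,0],"gripper":0.75},{"offset":[-135,-247,0],"twist":[0,0,0],"gripper":0.75},{"offset":[-163,-298,0],"twist":[0,0,0],"gripper":0.75},{"offset":[-182,-333,0],"twist":[0,0,0],"gripper":0.75},{"offset":[-186,-340,0],"twist":[0,0,0],"gripper":0.75},{"offset":[-186,-340,20],"twist":[0,0,0],"gripper":0.75},{"offset":[-186,-340,40],"twist":[0,0,0],"gripper":0.75},{"offset":[-186,-340,40],"twist":[0,0,0],"gripper":0.75}]'

```text
t: 16.12
position: [0.4479, 0.0047, 0.0867]
tcp_rot: [-0.711, -3.057, 0.003]
contact_force: [0.7, -0.3, 0.2]
opening: 0.0705
```

```bash
python3 - <<'E'
from h import *
q,d=snap('side','s13')
cv2.imwrite('pics/s13d.png',cv2.resize(q[150:290,230:350],None,fx=4,fy=4,interpolation=cv2.INTER_CUBIC))
go(.4495,.004,.0415)
E
```

```text
t 16.2 pos [0.4486 0.0047 0.0876] yaw 153.8 q7 1.09 q5 -0.13 open 0.0704 -> off [-1.2 -0.1 46. ] twist [-0.002 -0.001  0.   ]
```

View pics/s13d.png

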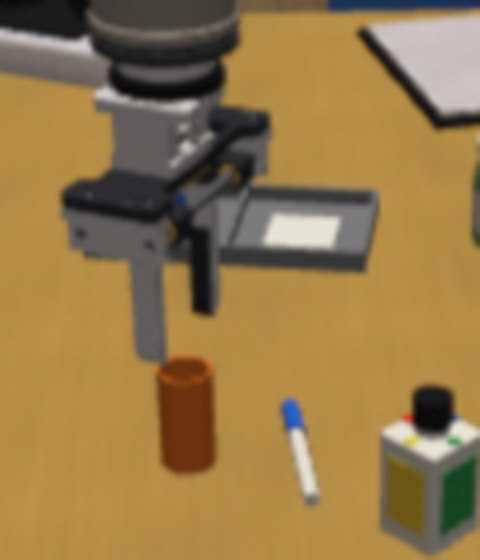

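Call:
move_arm --deltas '[{"offset":[-1,0,25],"twist":[0,0,0],"gripper":0.75},{"offset":[-1,0,46],"twist":[0,0,0],"gripper":0.75},{"offset":[-1,0,46],"twist":[0,0,0],"gripper":0.25},{"offset":[-1,0,46],"twist":[0,0,0],"gripper":0.25},{"offset":[-1,0,46],"twist":[0,0,0],"gripper":0.25},{"offset":[-1,0,46],"twist":[0,0,0],"gripper":0.25},{"offset":[-1,0,46],"twist":[0,0,0],"gripper":0.25},{"offset":[-1,0,46],"twist":[0,0,0],"gripper":0.25},{"offset":[-1,0,20],"twist":[0,0,0],"gripper":0.25},{"offset":[-1,0,-30],"twist":[0,0,0],"gripper":0.25},{"offset":[-1,0,-52],"twist":[0,0,0],"gripper":0.25},{"offset":[-1,0,-52],"twist":[0,0,0],"gripper":0.25}]' --force 10

```text
t: 17.68
position: [0.451, 0.0042, 0.1415]
tcp_rot: [0.712, 3.057, 0.003]
contact_force: [-0.3, -0.3, -1.4]
opening: 0.0396
```

```bash
python3 - <<'E'
from h import *
q,d=snap('side','s14')
cv2.imwrite('pics/s14d.png',cv2.resize(q[150:290,230:350],None,fx=4,fy=4,interpolation=cv2.INTER_CUBIC))
for i in range(2):
  p,d=snap('top','t14'); print('a',rimc('top',d,.432,.391,.05,.04),'b',rimc('top',d,.432,.391,.069,.04,.005))
cv2.imwrite('pics/t14c.png',cv2.resize(p[285:350,75:145],None,fx=8,fy=8,interpolation=cv2.INTER_CUBIC))
go(.432,.3915,.14)
E
```

```text
a (230, ((432.1157531738281, 390.578369140625), 34.01681900024414), 'fit', array([431.8, 390.4]), np.float64(29.0)) b (107, ((431.98089599609375, 390.118408203125), 26.931217193603516), 'fit', array([431.8, 390.2]), np.float64(25.0))
a (245, ((432.3976745605469, 391.1512756347656), 33.60865783691406), 'fit', array([432.2, 390.3]), np.float64(28.9)) b (110, ((431.9845275878906, 390.0549011230469), 26.994415283203125), 'fit', array([431.8, 390.2]), np.float64(25.0))
t 17.8 pos [0.4495 0.0039 0.1393] yaw 153.8 q7 1.04 q5 -0.07 open 0.0398 -> off [187.  340.   -0.8] twist [-0.001 -0.001  0.   ]
```

View pics/s14d.png

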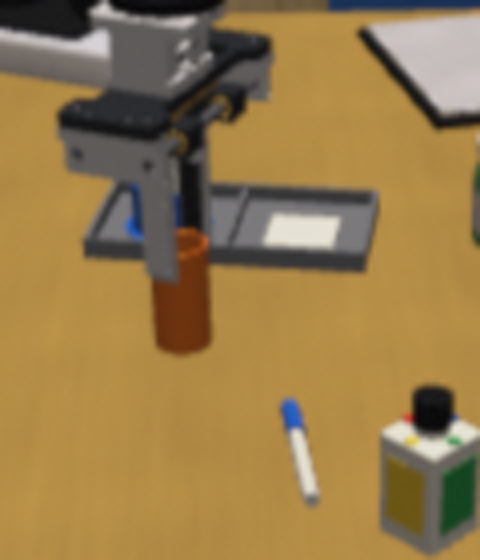

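View pics/t14c.png

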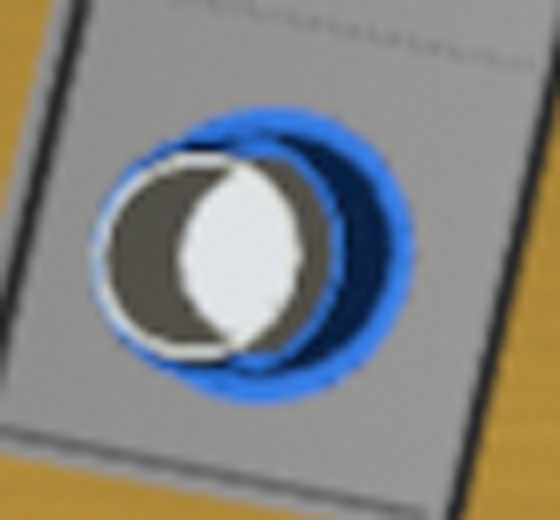

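The orange pot is held (39.7 mm) and the white pot's rim is centred at (0.432, 0.390).

Call:
move_arm --deltas '[{"offset":[20,37,0],"twist":[0,0,0],"gripper":0.25},{"offset":[50,90,0],"twist":[0,0,0],"gripper":0.25},{"offset":[78,143,0],"twist":[0,0,0],"gripper":0.25},{"offset":[107,196,0],"twist":[0,0,0],"gripper":0.25},{"offset":[135,247,0],"twist":[0,0,0],"gripper":0.25},{"offset":[163,298,0],"twist":[0,0,0],"gripper":0.25},{"offset":[180,328,0],"twist":[0,0,0],"gripper":0.25},{"offset":[187,339.5,0],"twist":[0,0,0],"gripper":0.25},{"offset":[187,339.5,10],"twist":[0,0,0],"gripper":0.25},{"offset":[187,339.5,15],"twist":[0,0,0],"gripper":0.25},{"offset":[187,339.5,15],"twist":[0,0,0],"gripper":0.25}]'

```text
t: 19.2
position: [0.4326, 0.3895, 0.1245]
tcp_rot: [-0.715, -3.059, 0.002]
contact_force: [-0.3, -0.3, -0.9]
opening: 0.0397
```

```bash
python3 - <<'E'
from h import *
q,d=snap('side','s15')
cv2.imwrite('pics/s15d.png',cv2.resize(q[140:230,230:310],None,fx=6,fy=6,interpolation=cv2.INTER_CUBIC))
p,d=snap('top','t15')
cv2.imwrite('pics/t15c.png',cv2.resize(p[280:355,65:165],None,fx=7,fy=7,interpolation=cv2.INTER_CUBIC))
go(.432,.391,.0535)
E
```

```text
t 19.3 pos [0.4327 0.3903 0.1252] yaw 153.7 q7 0.36 q5 -0.10 open 0.0399 -> off [ 1.   0.3 71.7] twist [-0.  0. -0.]
```

View pics/s15d.png

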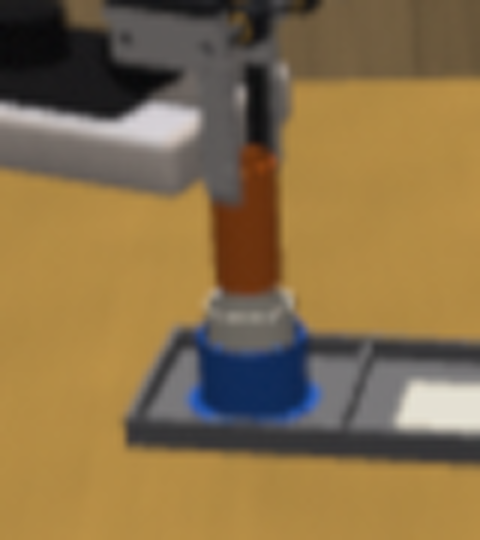

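View pics/t15c.png

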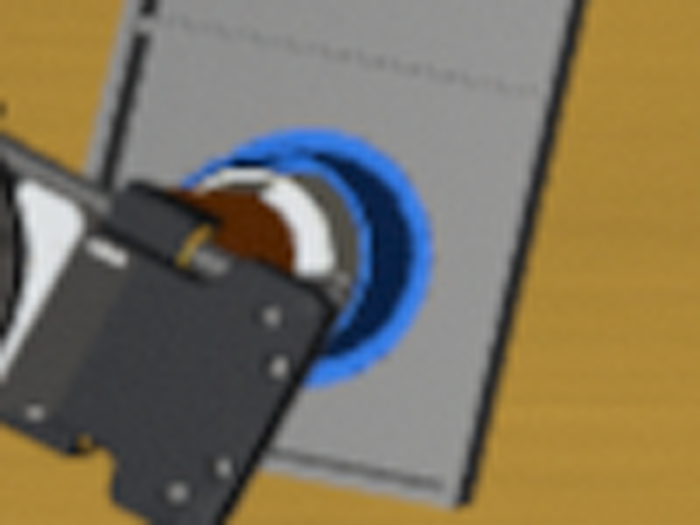

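Call:
move_arm --deltas '[{"offset":[0,0,8],"twist":[0,0,0],"gripper":0.25},{"offset":[0,0,15],"twist":[0,0,0],"gripper":0.25},{"offset":[0,0,22],"twist":[0,0,0],"gripper":0.25},{"offset":[0,0,30],"twist":[0,0,0],"gripper":0.25},{"offset":[0,0,30],"twist":[0,0,0],"gripper":0.25}]'

```text
t: 19.92
position: [0.432, 0.3908, 0.0942]
tcp_rot: [-0.713, -3.059, 0.002]
contact_force: [0.5, -0.4, -1.2]
opening: 0.0399
```

```bash
python3 - <<'E'
from h import *
q,d=snap('side','s16')
cv2.imwrite('pics/s16d.png',cv2.resize(q[140:230,230:310],None,fx=6,fy=6,interpolation=cv2.INTER_CUBIC))
go(.432,.391,.0535)
E
```

```text
t 20.0 pos [0.4323 0.391  0.0947] yaw 153.8 q7 0.37 q5 -0.11 open 0.0400 -> off [ 0.3 -0.1 41.2] twist [-0.001 -0.     0.   ]
```

View pics/s16d.png

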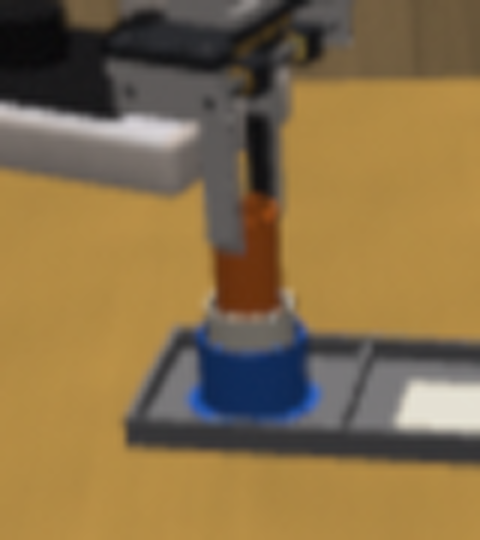

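The orange pot has entered. Lower fully, release, and rise high.

Call:
move_arm --deltas '[{"offset":[0,0,12],"twist":[0,0,0],"gripper":0.25},{"offset":[0,0,24],"twist":[0,0,0],"gripper":0.25},{"offset":[0,0,34],"twist":[0,0,0],"gripper":0.25},{"offset":[0,0,40],"twist":[0,0,0],"gripper":0.25},{"offset":[0,0,40],"twist":[0,0,0],"gripper":0.25},{"offset":[0,0,40],"twist":[0,0,0],"gripper":0.6},{"offset":[0,0,40],"twist":[0,0,0],"gripper":0.6},{"offset":[0,0,40],"twist":[0,0,0],"gripper":0.6},{"offset":[0,0,10],"twist":[0,0,0],"gripper":0.6},{"offset":[0,0,-40],"twist":[0,0,0],"gripper":0.6},{"offset":[0,0,-70],"twist":[0,0,0],"gripper":0.6},{"offset":[0,0,-70],"twist":[0,0,0],"gripper":0.6}]'

```text
t: 21.48
position: [0.4334, 0.3921, 0.1676]
tcp_rot: [0.713, 3.058, 0.006]
contact_force: [0.0, 0.4, -0.1]
opening: 0.0565
```

```bash
python3 - <<'E'
from h import *
q,d=snap('side','s17')
cv2.imwrite('pics/s17d.png',cv2.resize(q[140:230,230:310],None,fx=6,fy=6,interpolation=cv2.INTER_CUBIC))
p,d=snap('top','t17')
cv2.imwrite('pics/t17c.png',cv2.resize(p[205:260,300:370],None,fx=8,fy=8,interpolation=cv2.INTER_CUBIC))
hsv=cv2.cvtColor(p,cv2.COLOR_BGR2HSV);H,S,V=cv2.split(hsv)
yy,xx=np.mgrid[0:480,0:640]
m=(V<110)&(np.hypot(xx-335,yy-230.5)<11); print('cap',m.sum(),xx[m].mean(),yy[m].mean(),ray('top',xx[m].mean(),yy[m].mean(),.108))
go(.612,-.094,.15,222)
print(bot.get_obs()['joint_pos'].round(2))
E
```

```text
cap 138 335.0072463768116 230.3695652173913 [ 0.61160763 -0.0935209   0.108     ]
t 21.6 pos [0.4322 0.3911 0.1649] yaw 153.8 q7 0.35 q5 -0.09 open 0.0562 -> off [-375.6 -355.7   14.8] twist [ 0.    -0.    -1.191]
[-1.04  0.3   0.24  1.85 -0.09  0.99  0.35]
```

View pics/s17d.png

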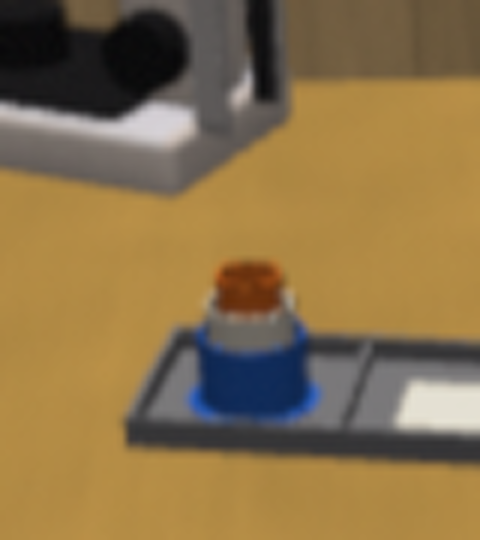

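View pics/t17c.png

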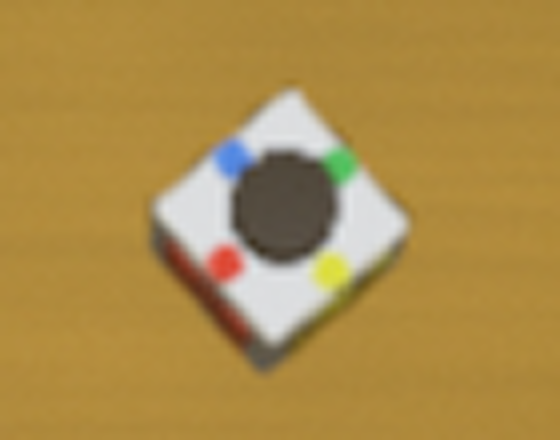

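All three pots are nested with the orange innermost. The bottle is unmoved, with its cap at (335,230). Move over the bottle, turning as I go so the last joint has the range for all four labels.

Call:
move_arm --deltas '[{"offset":[-40,-38,0],"twist":[0,0,-0.15],"gripper":0.7},{"offset":[-80,-76,0],"twist":[0,0,-0.3],"gripper":0.7},{"offset":[-120,-114,0],"twist":[0,0,-0.45],"gripper":0.7},{"offset":[-160,-152,0],"twist":[0,0,-0.6],"gripper":0.7},{"offset":[-200,-190,0],"twist":[0,0,-0.75],"gripper":0.7},{"offset":[-240,-228,0],"twist":[0,0,-0.9],"gripper":0.7},{"offset":[-280,-266,0],"twist":[0,0,-1.05],"gripper":0.7},{"offset":[-320,-304,0],"twist":[0,0,-1.2],"gripper":0.7},{"offset":[-360,-341,15],"twist":[0,0,-1.278],"gripper":0.7},{"offset":[-375,-355.5,25],"twist":[0,0,-1.278],"gripper":0.7},{"offset":[-375,-355.5,25],"twist":[0,0,-1.278],"gripper":0.7},{"offset":[-375,-355.5,25],"twist":[0,0,-1.278],"gripper":0.7}]'

```text
t: 23.08
position: [0.6112, -0.0924, 0.1395]
tcp_rot: [1.253, -2.88, -0.001]
contact_force: [1.4, -0.4, -0.3]
opening: 0.0657
```

```bash
python3 - <<'E'
from h import *
q,d=snap('side','s18'); W=cloud('side',d)
cv2.imwrite('pics/s18d.png',cv2.resize(q[150:300,280:400],None,fx=4,fy=4,interpolation=cv2.INTER_CUBIC))
go(.6115,-.0937,.066,227)
print(bot.get_obs()['joint_pos'].round(2))
E
```

```text
t 23.1 pos [ 0.6114 -0.0921  0.1399] yaw -132.9 q7 2.55 q5 -0.12 open 0.0658 -> off [ 1.1 -1.2 73.9] twist [ 0.001 -0.     0.001]
[-0.16  0.39  0.27  1.8  -0.12  0.97  2.55]
```

View pics/s18d.png

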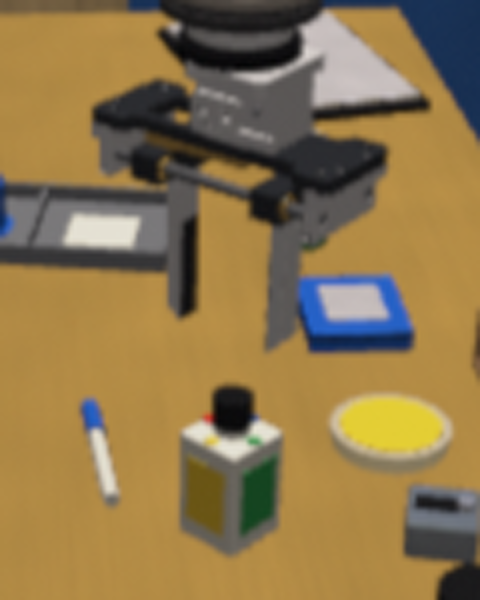

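Call:
move_arm --deltas '[{"offset":[0,-1,40],"twist":[0,0,0],"gripper":0.7},{"offset":[0,-1,74],"twist":[0,0,0],"gripper":0.7},{"offset":[0,-1,74],"twist":[0,0,0],"gripper":0.1},{"offset":[0,-1,74],"twist":[0,0,0],"gripper":0.1},{"offset":[0,-1,74],"twist":[0,0,0],"gripper":0.1},{"offset":[0,-1,74],"twist":[0,0,0],"gripper":0.1},{"offset":[0,-1,74],"twist":[0,0,0],"gripper":0.1},{"offset":[0,-1,74],"twist":[0,0,0],"gripper":0.1},{"offset":[0,-1,74],"twist":[0,0,0],"gripper":0.1},{"offset":[0,-1,60],"twist":[0,0,0],"gripper":0.1},{"offset":[0,-1,30],"twist":[0,0,0],"gripper":0.1},{"offset":[0,-1,30],"twist":[0,0,0],"gripper":0.1}]' --force 25

```text
t: 24.62
position: [0.6137, -0.0944, 0.1127]
tcp_rot: [-1.251, 2.878, -0.002]
contact_force: [0.4, -0.0, -3.2]
opening: 0.0275
```

```bash
python3 - <<'E'
from h import *
q,d=snap('side','s19'); W=cloud('side',d)
cv2.imwrite('pics/s19d.png',cv2.resize(q[150:300,280:400],None,fx=4,fy=4,interpolation=cv2.INTER_CUBIC))
go(.5488,-.393,.106,227-48)
print(bot.get_obs()['joint_pos'].round(2))
E
```

```text
t 24.7 pos [ 0.6129 -0.0942  0.1112] yaw -133.0 q7 2.56 q5 -0.13 open 0.0275 -> off [ 262.2 -157.     5.1] twist [-0.001  0.002  0.838]
[-0.15  0.42  0.26  1.82 -0.13  0.91  2.56]
```

View pics/s19d.png

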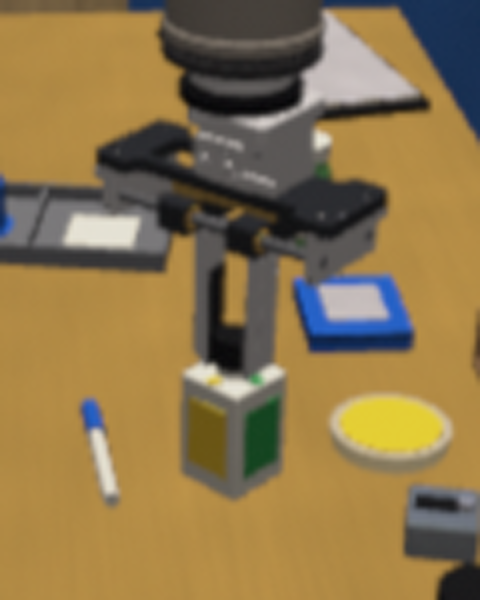

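The bottle is held by the cap (27.5 mm). Carry it to the reader, red first.

Call:
move_arm --deltas '[{"offset":[30,-18,0],"twist":[0,0,0.12],"gripper":0.1},{"offset":[70,-42,2],"twist":[0,0,0.26],"gripper":0.1},{"offset":[110,-66,5],"twist":[0,0,0.4],"gripper":0.1},{"offset":[150,-90,5],"twist":[0,0,0.54],"gripper":0.1},{"offset":[180,-108,5],"twist":[0,0,0.68],"gripper":0.1},{"offset":[205,-123,5],"twist":[0,0,0.8],"gripper":0.1},{"offset":[225,-135,5],"twist":[0,0,0.84],"gripper":0.1},{"offset":[240,-144,5],"twist":[0,0,0.84],"gripper":0.1},{"offset":[250,-150,5],"twist":[0,0,0.84],"gripper":0.1},{"offset":[250,-150,5],"twist":[0,0,0.84],"gripper":0.1}]'

```text
t: 25.92
position: [0.5513, -0.3798, 0.105]
tcp_rot: [-0.031, -3.141, 0.0]
contact_force: [0.3, 0.2, -2.5]
opening: 0.0275
```

```bash
python3 - <<'E'
from h import *
q,d=snap('side','s20')
cv2.imwrite('pics/s20d.png',cv2.resize(q[200:430,230:400],None,fx=2.5,fy=2.5,interpolation=cv2.INTER_CUBIC))
p,d=snap('top','t20')
cv2.imwrite('pics/t20c.png',cv2.resize(p[205:320,430:590],None,fx=5,fy=5,interpolation=cv2.INTER_CUBIC))
go(.5488,-.393,.106,227-48)
print(bot.get_obs()['joint_pos'].round(2))
E
```

```text
t 26.0 pos [ 0.5518 -0.3786  0.1049] yaw 178.9 q7 2.31 q5 -0.30 open 0.0272 -> off [  2.7 -14.5  -1.1] twist [ 0.001 -0.    -0.001]
[ 0.15  0.54  0.49  1.72 -0.3   0.96  2.31]
```

View pics/s20d.png

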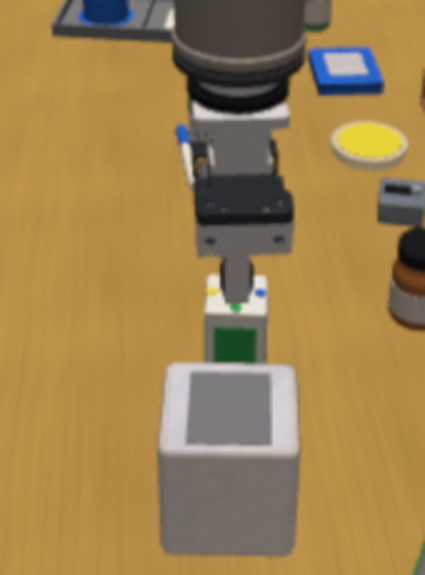

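View pics/t20c.png

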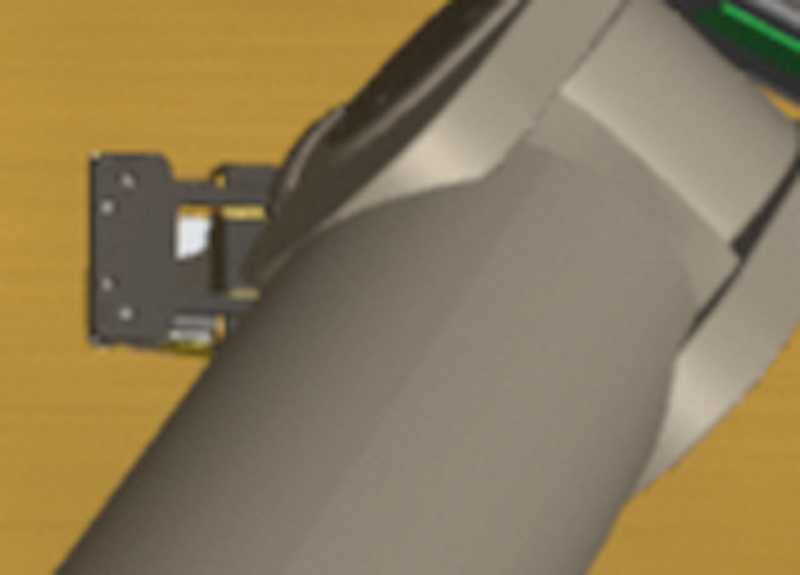

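The bottle is held level, but the side facing the reader is green, as the side view at (235,345) shows. I had aimed the red side 180° the wrong way. The last joint can't show all four labels from this grasp, so I'll set the bottle down clear of the reader and regrasp half a turn round.

Call:
move_arm --deltas '[{"offset":[0,30,0],"twist":[0,0,0],"gripper":0.1},{"offset":[0,60,10],"twist":[0,0,0],"gripper":0.1},{"offset":[0,60,25],"twist":[0,0,0],"gripper":0.1},{"offset":[0,60,34],"twist":[0,0,0],"gripper":0.1},{"offset":[0,60,38],"twist":[0,0,0],"gripper":0.1},{"offset":[0,60,39],"twist":[0,0,0],"gripper":0.1},{"offset":[0,60,39],"twist":[0,0,0],"gripper":0.1},{"offset":[0,60,39],"twist":[0,0,0],"gripper":0.1}]'

```text
t: 27.02
position: [0.5528, -0.3205, 0.0669]
tcp_rot: [0.033, 3.141, -0.001]
contact_force: [-2.0, 0.5, 6.7]
opening: 0.0277
```

```bash
python3 - <<'E'
from h import *
q,d=snap('side','s21')
cv2.imwrite('pics/s21d.png',cv2.resize(q[200:430,230:400],None,fx=2.5,fy=2.5,interpolation=cv2.INTER_CUBIC))
go(.5488,-.393,.106,227-48)
print(bot.get_obs()['contact_force'])
E
```

```text
t 27.1 pos [ 0.5527 -0.3205  0.0669] yaw 178.8 q7 2.25 q5 -0.31 open 0.0281 -> off [  2.4 -72.5 -39.1] twist [-0.001  0.001 -0.004]
[-1.18316256  1.25612482  6.84132036]
```

View pics/s21d.png

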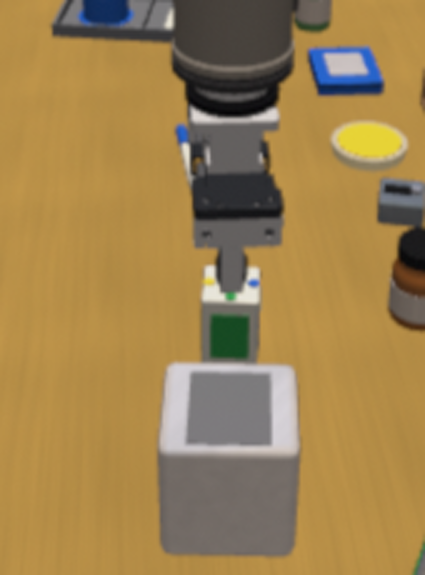

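The bottle is standing on the bench (6.8 N of contact). Release, rise and turn.

Call:
move_arm --deltas '[{"offset":[0,0,0],"twist":[0,0,0],"gripper":0.7},{"offset":[0,0,0],"twist":[0,0,0],"gripper":0.7},{"offset":[0,0,0],"twist":[0,0,0],"gripper":0.7},{"offset":[0,0,-20],"twist":[0,0,0],"gripper":0.7},{"offset":[0,0,-40],"twist":[0,0,0.1],"gripper":0.7},{"offset":[0,0,-40],"twist":[0,0,0.28],"gripper":0.7},{"offset":[0,0,-40],"twist":[0,0,0.46],"gripper":0.7},{"offset":[0,0,-40],"twist":[0,0,0.64],"gripper":0.7},{"offset":[0,0,-40],"twist":[0,0,0.82],"gripper":0.7},{"offset":[0,0,-40],"twist":[0,0,1.0],"gripper":0.7},{"offset":[0,0,-40],"twist":[0,0,1.18],"gripper":0.7},{"offset":[0,0,-40],"twist":[0,0,1.36],"gripper":0.7}]'

```text
t: 28.58
position: [0.5532, -0.3193, 0.1076]
tcp_rot: [2.006, 2.417, 0.001]
contact_force: [-0.0, -1.2, -0.1]
opening: 0.0659
```

Call:
move_arm --deltas '[{"offset":[0,0,0],"twist":[0,0,0.18],"gripper":0.7},{"offset":[0,0,0],"twist":[0,0,0.36],"gripper":0.7},{"offset":[0,0,0],"twist":[0,0,0.54],"gripper":0.7},{"offset":[0,0,0],"twist":[0,0,0.72],"gripper":0.7},{"offset":[0,0,0],"twist":[0,0,0.9],"gripper":0.7},{"offset":[0,0,0],"twist":[0,0,1.08],"gripper":0.7},{"offset":[0,0,0],"twist":[0,0,1.26],"gripper":0.7},{"offset":[0,0,0],"twist":[0,0,1.44],"gripper":0.7},{"offset":[0,0,0],"twist":[0,0,1.62],"gripper":0.7},{"offset":[0,0,0],"twist":[0,0,1.73],"gripper":0.7},{"offset":[0,0,0],"twist":[0,0,1.73],"gripper":0.7}]'

```text
t: 29.95
position: [0.5531, -0.3191, 0.1068]
tcp_rot: [-3.141, -0.052, -0.0]
contact_force: [0.6, -0.8, 0.0]
opening: 0.066
```

```bash
python3 - <<'E'
from h import *
q,d=snap('side','s22')
cv2.imwrite('pics/s22d.png',cv2.resize(q[200:430,230:400],None,fx=2.5,fy=2.5,interpolation=cv2.INTER_CUBIC))
go(.5527,-.3205,.066,2)
print(bot.get_obs()['joint_pos'].round(2))
E
```

```text
t 30.0 pos [ 0.5531 -0.3191  0.1068] yaw 2.0 q7 -0.36 q5 -0.87 open 0.0657 -> off [-0.5  1.4 40.8] twist [-0. -0.  0.]
[-0.36  0.84  1.25  1.81 -0.87  1.17 -0.36]
```

View pics/s22d.png

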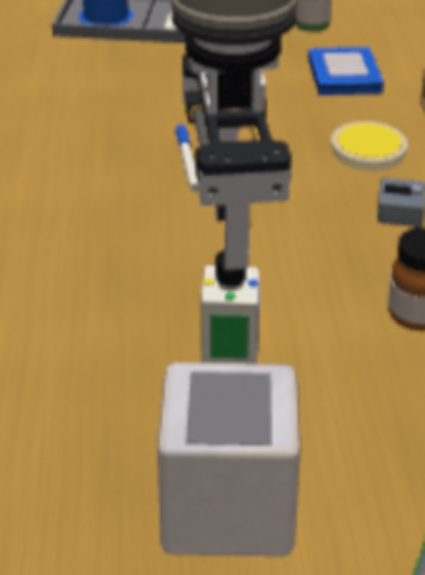

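The bottle stands undisturbed with green towards the reader. The elbow (joint 3) drifted towards its limit, so I'll grasp about 13° earlier to leave margin.

Call:
move_arm --deltas '[{"offset":[0,0,0],"twist":[0,0,-0.15],"gripper":0.7},{"offset":[0,0,20],"twist":[0,0,-0.23],"gripper":0.7},{"offset":[0,0,40],"twist":[0,0,-0.23],"gripper":0.7},{"offset":[0,0,40],"twist":[0,0,-0.23],"gripper":0.1},{"offset":[0,0,40],"twist":[0,0,-0.23],"gripper":0.1},{"offset":[0,0,40],"twist":[0,0,-0.23],"gripper":0.1},{"offset":[0,0,40],"twist":[0,0,-0.23],"gripper":0.1},{"offset":[0,0,40],"twist":[0,0,-0.23],"gripper":0.1},{"offset":[0,0,40],"twist":[0,0,-0.23],"gripper":0.1},{"offset":[0,0,40],"twist":[0,0,-0.23],"gripper":0.1},{"offset":[0,0,20],"twist":[0,0,-0.23],"gripper":0.1},{"offset":[0,0,0],"twist":[0,0,-0.23],"gripper":0.1}]' --force 25

```text
t: 31.5
position: [0.5526, -0.3196, 0.1077]
tcp_rot: [3.114, 0.409, -0.0]
contact_force: [0.2, -0.2, -0.4]
opening: 0.0272
```

Call:
move_arm --deltas '[{"offset":[0,0,0],"twist":[0,0,-0.18],"gripper":0.1},{"offset":[0,0,0],"twist":[0,0,-0.36],"gripper":0.1},{"offset":[0,0,0],"twist":[0,0,-0.54],"gripper":0.1},{"offset":[0,0,0],"twist":[0,0,-0.72],"gripper":0.1},{"offset":[0,0,0],"twist":[0,0,-0.9],"gripper":0.1},{"offset":[0,0,0],"twist":[0,0,-1.08],"gripper":0.1},{"offset":[0,0,0],"twist":[0,0,-1.26],"gripper":0.1},{"offset":[0,0,0],"twist":[0,0,-1.44],"gripper":0.1},{"offset":[0,0,0],"twist":[0,0,-1.57],"gripper":0.1},{"offset":[0,0,0],"twist":[0,0,-1.57],"gripper":0.1}]'

```text
t: 32.75
position: [0.5528, -0.32, 0.1075]
tcp_rot: [1.914, 2.489, 0.001]
contact_force: [0.4, -0.4, -1.6]
opening: 0.0277
```

```bash
python3 - <<'E'
from h import *
q,d=snap('side','s23')
cv2.imwrite('pics/s23d.png',cv2.resize(q[200:430,230:400],None,fx=2.5,fy=2.5,interpolation=cv2.INTER_CUBIC))
go(.5488,-.393,.106,195)
print(bot.get_obs()['joint_pos'].round(2))
E
```

```text
t 32.8 pos [ 0.5528 -0.3199  0.1072] yaw 104.7 q7 1.13 q5 -0.51 open 0.0278 -> off [-69.7 -22.5   1.2] twist [ 0.000e+00  1.000e-03 -1.575e+00]
[-0.16  0.58  0.83  1.8  -0.51  0.98  1.13]
```

View pics/s23d.png

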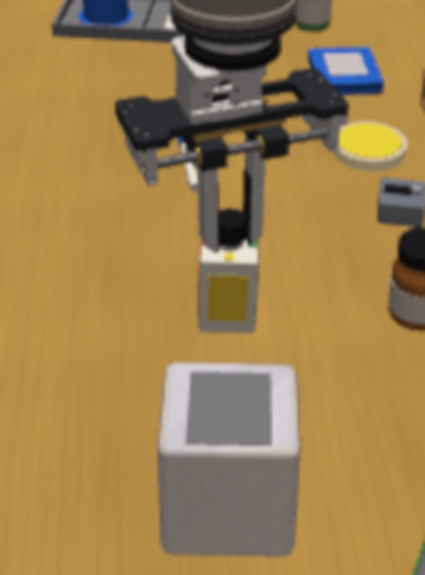

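Yellow faces the reader now. Another quarter turn brings red round.

Call:
move_arm --deltas '[{"offset":[0,0,0],"twist":[0,0,-0.18],"gripper":0.1},{"offset":[0,0,0],"twist":[0,0,-0.36],"gripper":0.1},{"offset":[0,0,0],"twist":[0,0,-0.54],"gripper":0.1},{"offset":[0,0,0],"twist":[0,0,-0.72],"gripper":0.1},{"offset":[0,0,0],"twist":[0,0,-0.9],"gripper":0.1},{"offset":[0,0,0],"twist":[0,0,-1.08],"gripper":0.1},{"offset":[0,0,0],"twist":[0,0,-1.26],"gripper":0.1},{"offset":[0,0,0],"twist":[0,0,-1.44],"gripper":0.1},{"offset":[0,0,0],"twist":[0,0,-1.57],"gripper":0.1},{"offset":[0,0,0],"twist":[0,0,-1.57],"gripper":0.1}]'

```text
t: 34.05
position: [0.5525, -0.3198, 0.1063]
tcp_rot: [0.401, -3.116, 0.0]
contact_force: [-0.2, -0.1, -2.7]
opening: 0.0277
```

```bash
python3 - <<'E'
from h import *
q,d=snap('side','s24')
cv2.imwrite('pics/s24d.png',cv2.resize(q[200:430,230:400],None,fx=2.5,fy=2.5,interpolation=cv2.INTER_CUBIC))
go(.5488,-.393,.106,195)
print(bot.get_obs()['joint_pos'].round(2))
W=cloud('side',d)
hsv=cv2.cvtColor(q,cv2.COLOR_BGR2HSV);H,S,V=cv2.split(hsv)
m=((H<8)|(H>172))&(S>120); yy,xx=np.mgrid[0:480,0:640]; m&=(abs(xx-322)<25)&(yy>300)&(yy<345)
w=W[m]; print(m.sum(),w.mean(0),'label slope yaw',np.degrees(np.arctan(np.polyfit(w[:,0],w[:,1],1)[0])))
E
```

```text
t 34.1 pos [ 0.5525 -0.3197  0.1062] yaw -165.4 q7 2.46 q5 -0.24 open 0.0277 -> off [ 22.  -70.    0.3] twist [-0.    -0.    -0.007]
[ 0.1   0.48  0.43  1.79 -0.24  0.93  2.46]
305 [ 0.54846697 -0.34813987  0.08287457] label slope yaw 54.48029686682682
```

View pics/s24d.png

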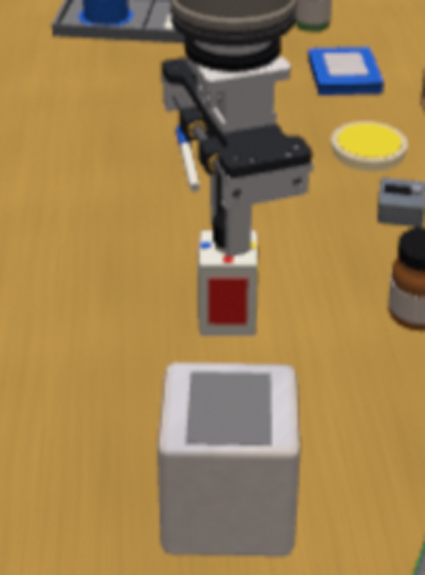

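Red faces the reader, squarely. The label centre is at (0.548, -0.348, 0.083). Move in and hold.

Call:
move_arm --deltas '[{"offset":[5,-15,0],"twist":[0,0,0],"gripper":0.1},{"offset":[10,-32,0],"twist":[0,0,0],"gripper":0.1},{"offset":[15,-48,0],"twist":[0,0,0],"gripper":0.1},{"offset":[19,-61,0],"twist":[0,0,0],"gripper":0.1},{"offset":[21.5,-69,0],"twist":[0,0,0],"gripper":0.1},{"offset":[21.5,-69,0],"twist":[0,0,0],"gripper":0.1},{"offset":[21.5,-69,0],"twist":[0,0,0],"gripper":0.1}]'

```text
t: 34.98
position: [0.5499, -0.391, 0.106]
tcp_rot: [-0.408, 3.115, 0.001]
contact_force: [0.3, 0.2, -2.7]
opening: 0.0277
```

```bash
cat > lab.py <<'E'
from h import *
import sys
q,d=snap('side',sys.argv[1]); W=cloud('side',d)
cv2.imwrite(f'pics/{sys.argv[1]}d.png',cv2.resize(q[200:430,230:400],None,fx=2.5,fy=2.5,interpolation=cv2.INTER_CUBIC))
p,d2=snap('top',sys.argv[1]+'t')
go(.549,-.392,.106); o=bot.get_obs(); print(o['joint_pos'].round(2),o['contact_force'].round(1))
# bottle front-face points: z 0.05..0.115 near the bottle, camera-facing side, and reader top/back
m=(abs(W[...,0]-.548)<.022)&(W[...,2]>.098)&(W[...,2]<.117)&(W[...,1]>-.44)&(W[...,1]<-.395)
w=W[m]
if len(w)>20:
    y0=np.median(w[:,1]); k=abs(w[:,1]-y0)<.008; w=w[k]; print('face pts',len(w),np.median(w,0).round(4),'face angle',np.degrees(np.arctan(np.polyfit(w[:,0],w[:,1],1)[0])).round(1))
E
python3 lab.py r1
```

```text
t 35.1 pos [ 0.5499 -0.3909  0.1061] yaw -165.1 q7 2.57 q5 -0.26 open 0.0275 -> off [ 1.2 -0.8  0.1] twist [0. 0. 0.]
[ 0.22  0.54  0.43  1.7  -0.26  0.96  2.57] [-0.4  0.1 -2.5]
face pts 168 [ 0.5485 -0.4163  0.1076] face angle -4.6
```

View pics/r1d.png

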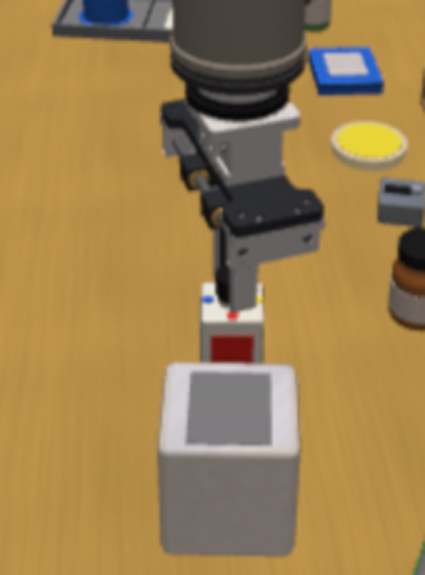

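View pics/r1t.png

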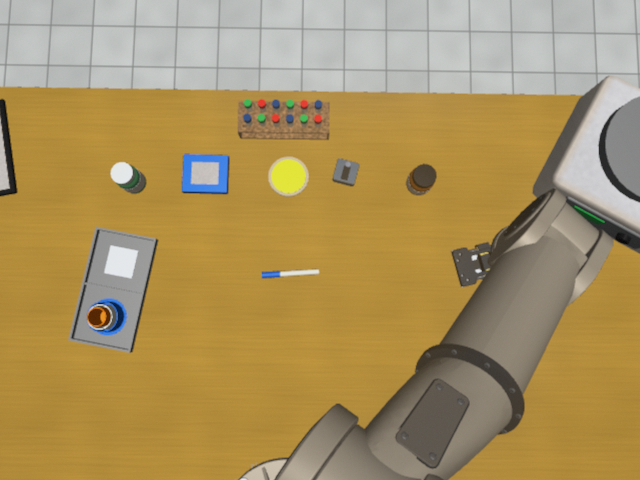

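Red is 36 mm in front of the window and nested pots are visible at (105,317). Hold 1.5 s.

Call:
move_arm --deltas '[{"offset":[0,0,0],"twist":[0,0,0],"gripper":0.1},{"offset":[0,0,0],"twist":[0,0,0],"gripper":0.1},{"offset":[0,0,0],"twist":[0,0,0],"gripper":0.1},{"offset":[0,0,0],"twist":[0,0,0],"gripper":0.1},{"offset":[0,0,0],"twist":[0,0,0],"gripper":0.1},{"offset":[0,0,0],"twist":[0,0,0],"gripper":0.1},{"offset":[0,0,0],"twist":[0,0,0],"gripper":0.1},{"offset":[0,0,0],"twist":[0,0,0],"gripper":0.1},{"offset":[0,0,0],"twist":[0,0,0],"gripper":0.1},{"offset":[0,0,0],"twist":[0,0,0],"gripper":0.1},{"offset":[0,0,0],"twist":[0,0,0],"gripper":0.1},{"offset":[0,0,0],"twist":[0,0,0],"gripper":0.1}]'

```text
t: 36.58
position: [0.5497, -0.3915, 0.1061]
tcp_rot: [0.408, -3.115, -0.0]
contact_force: [0.4, -0.2, -1.8]
opening: 0.0275
```

Call:
move_arm --deltas '[{"offset":[0,0,0],"twist":[0,0,0.17],"gripper":0.1},{"offset":[0,0,0],"twist":[0,0,0.34],"gripper":0.1},{"offset":[0,0,0],"twist":[0,0,0.51],"gripper":0.1},{"offset":[0,0,0],"twist":[0,0,0.68],"gripper":0.1},{"offset":[0,0,0],"twist":[0,0,0.85],"gripper":0.1},{"offset":[0,0,0],"twist":[0,0,1.02],"gripper":0.1},{"offset":[0,0,0],"twist":[0,0,1.19],"gripper":0.1},{"offset":[0,0,0],"twist":[0,0,1.36],"gripper":0.1},{"offset":[0,0,0],"twist":[0,0,1.5],"gripper":0.1},{"offset":[0,0,0],"twist":[0,0,1.57],"gripper":0.1},{"offset":[0,0,0],"twist":[0,0,1.57],"gripper":0.1},{"offset":[0,0,0],"twist":[0,0,1.57],"gripper":0.1}]'

```text
t: 38.08
position: [0.5498, -0.3915, 0.1061]
tcp_rot: [1.911, 2.493, 0.0]
contact_force: [-0.1, 1.5, -1.9]
opening: 0.0275
```

```bash
python3 lab.py y1
```

```text
t 38.2 pos [ 0.5497 -0.3916  0.1062] yaw 105.0 q7 1.24 q5 -0.54 open 0.0273 -> off [-0.2 -0.8  0.2] twist [ 0. -0. -0.]
[-0.03  0.64  0.82  1.71 -0.54  1.02  1.24] [-0.3 -0.2 -1.5]
face pts 170 [ 0.5496 -0.4139  0.1071] face angle -4.9
```

View pics/y1d.png

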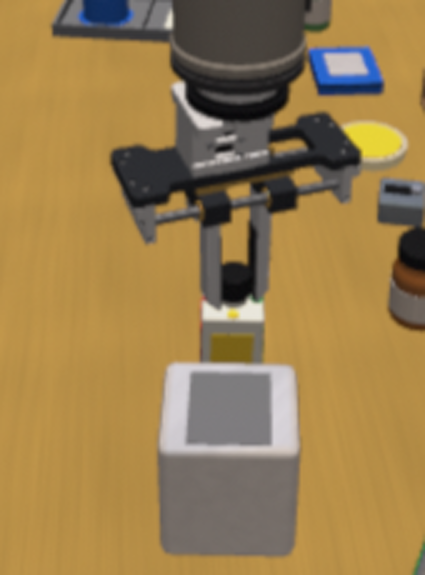

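Yellow is squarely in front of the window at about 38 mm. Hold, then turn to green.

Call:
move_arm --deltas '[{"offset":[0,0,0],"twist":[0,0,0],"gripper":0.1},{"offset":[0,0,0],"twist":[0,0,0],"gripper":0.1},{"offset":[0,0,0],"twist":[0,0,0],"gripper":0.1},{"offset":[0,0,0],"twist":[0,0,0],"gripper":0.1},{"offset":[0,0,0],"twist":[0,0,0],"gripper":0.1},{"offset":[0,0,0],"twist":[0,0,0],"gripper":0.1},{"offset":[0,0,0],"twist":[0,0,0],"gripper":0.1},{"offset":[0,0,0],"twist":[0,0,0],"gripper":0.1},{"offset":[0,0,0],"twist":[0,0,0],"gripper":0.1},{"offset":[0,0,0],"twist":[0,0,0],"gripper":0.1},{"offset":[0,0,0],"twist":[0,0,0],"gripper":0.1},{"offset":[0,0,0],"twist":[0,0,0],"gripper":0.1}]'

```text
t: 39.67
position: [0.5497, -0.3916, 0.1061]
tcp_rot: [1.913, 2.492, -0.0]
contact_force: [-0.5, 0.2, -2.6]
opening: 0.0273
```

Call:
move_arm --deltas '[{"offset":[0,0,0],"twist":[0,0,0.17],"gripper":0.1},{"offset":[0,0,0],"twist":[0,0,0.34],"gripper":0.1},{"offset":[0,0,0],"twist":[0,0,0.51],"gripper":0.1},{"offset":[0,0,0],"twist":[0,0,0.68],"gripper":0.1},{"offset":[0,0,0],"twist":[0,0,0.85],"gripper":0.1},{"offset":[0,0,0],"twist":[0,0,1.02],"gripper":0.1},{"offset":[0,0,0],"twist":[0,0,1.19],"gripper":0.1},{"offset":[0,0,0],"twist":[0,0,1.36],"gripper":0.1},{"offset":[0,0,0],"twist":[0,0,1.5],"gripper":0.1},{"offset":[0,0,0],"twist":[0,0,1.57],"gripper":0.1},{"offset":[0,0,0],"twist":[0,0,1.57],"gripper":0.1},{"offset":[0,0,0],"twist":[0,0,1.57],"gripper":0.1}]'

```text
t: 41.18
position: [0.5497, -0.3915, 0.1061]
tcp_rot: [-3.114, -0.413, -0.0]
contact_force: [0.8, -0.1, -1.8]
opening: 0.0276
```

```bash
python3 lab.py g1
```

```text
t 41.3 pos [ 0.5497 -0.3916  0.1062] yaw 15.1 q7 -0.08 q5 -0.85 open 0.0275 -> off [-0.8  0.2  0.2] twist [-0. -0.  0.]
[-0.2   0.85  1.18  1.72 -0.85  1.18 -0.08] [ 0.1 -0.2 -2.4]
face pts 169 [ 0.5477 -0.4142  0.1072] face angle -5.0
```

View pics/g1d.png

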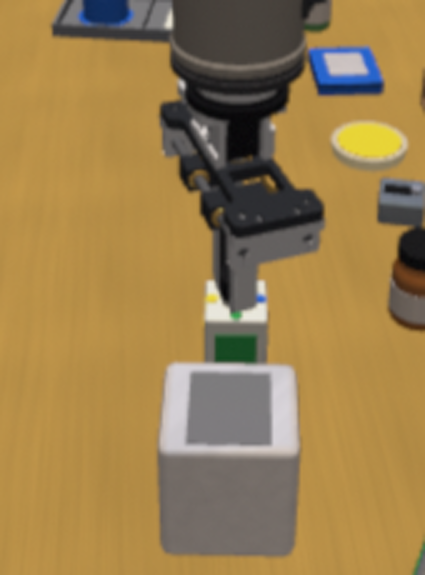

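Green is in front at about 38 mm. Hold, then turn on cautiously, since joint 3 is near its limit.

Call:
move_arm --deltas '[{"offset":[0,0,0],"twist":[0,0,0],"gripper":0.1},{"offset":[0,0,0],"twist":[0,0,0],"gripper":0.1},{"offset":[0,0,0],"twist":[0,0,0],"gripper":0.1},{"offset":[0,0,0],"twist":[0,0,0],"gripper":0.1},{"offset":[0,0,0],"twist":[0,0,0],"gripper":0.1},{"offset":[0,0,0],"twist":[0,0,0],"gripper":0.1},{"offset":[0,0,0],"twist":[0,0,0],"gripper":0.1},{"offset":[0,0,0],"twist":[0,0,0],"gripper":0.1},{"offset":[0,0,0],"twist":[0,0,0],"gripper":0.1},{"offset":[0,0,0],"twist":[0,0,0],"gripper":0.1},{"offset":[0,0,0],"twist":[0,0,0],"gripper":0.1},{"offset":[0,0,0],"twist":[0,0,0],"gripper":0.1}]'

```text
t: 42.78
position: [0.5497, -0.3916, 0.1061]
tcp_rot: [3.115, 0.41, -0.0]
contact_force: [0.4, 0.6, -2.4]
opening: 0.0274
```

Call:
move_arm --deltas '[{"offset":[0,0,0],"twist":[0,0,0.12],"gripper":0.1},{"offset":[0,0,0],"twist":[0,0,0.24],"gripper":0.1},{"offset":[0,0,0],"twist":[0,0,0.36],"gripper":0.1},{"offset":[0,0,0],"twist":[0,0,0.48],"gripper":0.1}]'

```text
t: 43.28
position: [0.5497, -0.3915, 0.106]
tcp_rot: [3.122, -0.348, -0.0]
contact_force: [0.9, -1.0, -0.9]
opening: 0.0273
```

```bash
python3 - <<'E'
from h import *
go(.549,-.392,.106); print(bot.get_obs()['joint_pos'].round(3))
E
```

```text
t 43.3 pos [ 0.5497 -0.3915  0.106 ] yaw -12.7 q7 -0.51 q5 -0.93 open 0.0273 -> off [-0.6  0.6  0. ] twist [0. 0. 0.]
[-0.226  0.92   1.27   1.723 -0.933  1.24  -0.508]
```

Call:
move_arm --deltas '[{"offset":[0,0,0],"twist":[0,0,0.1],"gripper":0.1},{"offset":[0,0,0],"twist":[0,0,0.2],"gripper":0.1},{"offset":[0,0,0],"twist":[0,0,0.25],"gripper":0.1}]'

```text
t: 43.65
position: [0.5497, -0.3916, 0.106]
tcp_rot: [3.055, -0.733, -0.0]
contact_force: [-0.2, -0.0, -1.5]
opening: 0.0274
```

```bash
python3 - <<'E'
from h import *
go(.549,-.392,.106); print(bot.get_obs()['joint_pos'].round(3))
E
```

```text
t 43.6 pos [ 0.5497 -0.3916  0.106 ] yaw -27.0 q7 -0.74 q5 -0.95 open 0.0274 -> off [-0.4  0.7  0. ] twist [0. 0. 0.]
[-0.231  0.94   1.293  1.723 -0.954  1.257 -0.741]
```

Joints 3 and 5 are levelling off before their limits. Continue slowly.

Call:
move_arm --deltas '[{"offset":[0,0,0],"twist":[0,0,0.1],"gripper":0.1},{"offset":[0,0,0],"twist":[0,0,0.2],"gripper":0.1},{"offset":[0,0,0],"twist":[0,0,0.3],"gripper":0.1},{"offset":[0,0,0],"twist":[0,0,0.4],"gripper":0.1}]'

```text
t: 44.15
position: [0.5497, -0.3915, 0.1061]
tcp_rot: [2.848, -1.326, -0.0]
contact_force: [-0.9, -0.1, -2.2]
opening: 0.0274
```

```bash
python3 - <<'E'
from h import *
go(.549,-.392,.106); print(bot.get_obs()['joint_pos'].round(3))
E
```

```text
t 44.1 pos [ 0.5497 -0.3915  0.1061] yaw -49.9 q7 -1.13 q5 -0.98 open 0.0274 -> off [-0.1  0.8  0.1] twist [0. 0. 0.]
[-0.236  0.959  1.315  1.723 -0.975  1.275 -1.127]
```

Call:
move_arm --deltas '[{"offset":[0,0,0],"twist":[0,0,0.1],"gripper":0.1},{"offset":[0,0,0],"twist":[0,0,0.2],"gripper":0.1},{"offset":[0,0,0],"twist":[0,0,0.3],"gripper":0.1},{"offset":[0,0,0],"twist":[0,0,0.4],"gripper":0.1},{"offset":[0,0,0],"twist":[0,0,0.42],"gripper":0.1},{"offset":[0,0,0],"twist":[0,0,0.42],"gripper":0.1}]'

```text
t: 44.9
position: [0.5497, -0.3916, 0.1061]
tcp_rot: [2.514, -1.884, 0.0]
contact_force: [0.3, 0.4, -2.2]
opening: 0.0271
```

```bash
python3 lab.py b1
```

```text
t 45.0 pos [ 0.5497 -0.3915  0.1061] yaw -73.7 q7 -1.53 q5 -0.99 open 0.0271 -> off [0.2 0.8 0.1] twist [-0.  0. -0.]
[-0.24  0.97  1.33  1.72 -0.99  1.28 -1.53] [-0.7  0.9 -2.3]
face pts 166 [ 0.5475 -0.4172  0.1074] face angle -3.9
```

View pics/b1d.png

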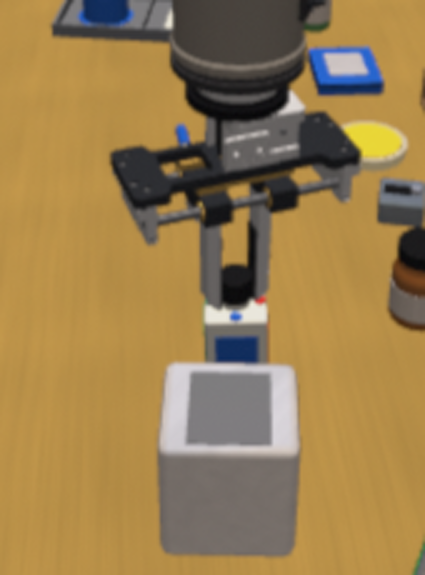

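Blue is in front of the window at about 35 mm. Hold, then back off.

Call:
move_arm --deltas '[{"offset":[0,0,0],"twist":[0,0,0],"gripper":0.1},{"offset":[0,0,0],"twist":[0,0,0],"gripper":0.1},{"offset":[0,0,0],"twist":[0,0,0],"gripper":0.1},{"offset":[0,0,0],"twist":[0,0,0],"gripper":0.1},{"offset":[0,0,0],"twist":[0,0,0],"gripper":0.1},{"offset":[0,0,0],"twist":[0,0,0],"gripper":0.1},{"offset":[0,0,0],"twist":[0,0,0],"gripper":0.1},{"offset":[0,0,0],"twist":[0,0,0],"gripper":0.1},{"offset":[0,0,0],"twist":[0,0,0],"gripper":0.1},{"offset":[0,0,0],"twist":[0,0,0],"gripper":0.1},{"offset":[0,0,0],"twist":[0,0,0],"gripper":0.1},{"offset":[0,0,0],"twist":[0,0,0],"gripper":0.1}]'

```text
t: 46.5
position: [0.5497, -0.3916, 0.1061]
tcp_rot: [2.512, -1.887, -0.0]
contact_force: [0.9, -0.5, -2.2]
opening: 0.0272
```

```bash
python3 - <<'E'
from h import *
go(.55,-.10,.16,75);go(.5505,.3727,.16,75); go(.55,-.10,.16,15)
E
```

```text
t 46.5 pos [ 0.5497 -0.3916  0.1061] yaw -73.8 q7 -1.54 q5 -0.99 open 0.0272 -> off [-279.9  -81.6  -53.9] twist [ 0.     0.    -2.597]
t 46.5 pos [ 0.5497 -0.3916  0.1061] yaw -73.8 q7 -1.54 q5 -0.99 open 0.0272 -> off [-733.7 -213.8  -53.9] twist [ 0.     0.    -2.597]
t 46.5 pos [ 0.5497 -0.3916  0.1061] yaw -73.8 q7 -1.54 q5 -0.99 open 0.0272 -> off [-279.9  -81.6  -53.9] twist [ 0.    0.   -1.55]
```

Call:
move_arm --deltas '[{"offset":[-15,-4,-5],"twist":[0,0,0],"gripper":0.1},{"offset":[-40,-12,-20],"twist":[0,0,-0.1],"gripper":0.1},{"offset":[-75,-22,-40],"twist":[0,0,-0.25],"gripper":0.1},{"offset":[-110,-32,-54],"twist":[0,0,-0.4],"gripper":0.1},{"offset":[-145,-42,-54],"twist":[0,0,-0.56],"gripper":0.1},{"offset":[-175,-51,-54],"twist":[0,0,-0.72],"gripper":0.1},{"offset":[-205,-60,-54],"twist":[0,0,-0.88],"gripper":0.1},{"offset":[-235,-69,-54],"twist":[0,0,-1.04],"gripper":0.1},{"offset":[-260,-76,-54],"twist":[0,0,-1.2],"gripper":0.1},{"offset":[-275,-80,-54],"twist":[0,0,-1.36],"gripper":0.1},{"offset":[-280,-82,-54],"twist":[0,0,-1.5],"gripper":0.1},{"offset":[-280,-82,-54],"twist":[0,0,-1.55],"gripper":0.1}]'

```text
t: 48.0
position: [0.5501, -0.0983, 0.1604]
tcp_rot: [-3.113, -0.417, -0.001]
contact_force: [0.1, -1.2, -1.1]
opening: 0.0276
```

```bash
python3 - <<'E'
from h import *
p,d=snap('top','t30')
o=bot.get_obs();print(o['joint_pos'].round(2))
go(.5505,.3727,.16,85)
hsv=cv2.cvtColor(p,cv2.COLOR_BGR2HSV);H,S,V=cv2.split(hsv)
m=((S<40)&(V>200)); yy,xx=np.mgrid[0:480,0:640]; m&=(abs(xx-121)<22)&(abs(yy-262)<22); print(m.sum(),xx[m].mean(),yy[m].mean())
E
```

```text
[-0.82  0.53  1.2   1.94 -0.57  1.07 -0.67]
t 48.0 pos [ 0.5501 -0.0987  0.1604] yaw 15.3 q7 -0.67 q5 -0.57 open 0.0276 -> off [ 124.9 -454.6    0.9] twist [-0.000e+00 -1.000e-03 -1.216e+00]
790 120.66075949367088 261.51772151898734
```

View pics/t30.png

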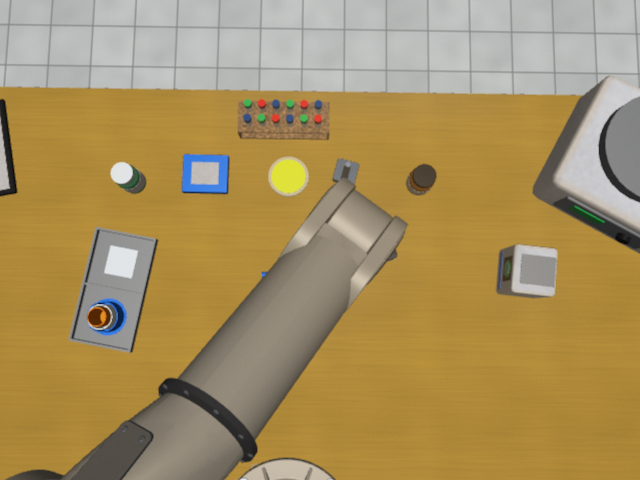

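Pots and carrier are unchanged: nested pots at (105,317), white mat at (121,262). Carry the bottle across.

Call:
move_arm --deltas '[{"offset":[10,-36,0],"twist":[0,0,-0.14],"gripper":0.1},{"offset":[23,-85,0],"twist":[0,0,-0.3],"gripper":0.1},{"offset":[37,-134,0],"twist":[0,0,-0.45],"gripper":0.1},{"offset":[50,-182,0],"twist":[0,0,-0.6],"gripper":0.1},{"offset":[64,-231,0],"twist":[0,0,-0.75],"gripper":0.1},{"offset":[77,-280,0],"twist":[0,0,-0.9],"gripper":0.1},{"offset":[90,-328,0],"twist":[0,0,-1.05],"gripper":0.1},{"offset":[104,-377,0],"twist":[0,0,-1.2],"gripper":0.1},{"offset":[115,-420,0],"twist":[0,0,-1.35],"gripper":0.1},{"offset":[122,-445,0],"twist":[0,0,-1.5],"gripper":0.1},{"offset":[125,-454,0],"twist":[0,0,-1.57],"gripper":0.1},{"offset":[125,-454,0],"twist":[0,0,-1.57],"gripper":0.1}]'

```text
t: 49.55
position: [0.553, 0.3717, 0.16]
tcp_rot: [-1.913, -2.492, 0.0]
contact_force: [-0.3, -0.6, -1.7]
opening: 0.0274
```

```bash
python3 - <<'E'
from h import *
q,d=snap('side','s31')
cv2.imwrite('pics/s31d.png',cv2.resize(q[110:240,220:370],None,fx=5,fy=5,interpolation=cv2.INTER_CUBIC))
go(.5505,.3727,.072)
print(bot.get_obs()['joint_pos'].round(2))
E
```

```text
t 49.6 pos [0.5533 0.3708 0.1601] yaw 104.8 q7 -0.08 q5 -0.41 open 0.0276 -> off [ 2.6 -2.2 88.1] twist [-0.  0. -0.]
[-1.22  0.54  0.75  1.69 -0.41  1.08 -0.08]
```

View pics/s31d.png

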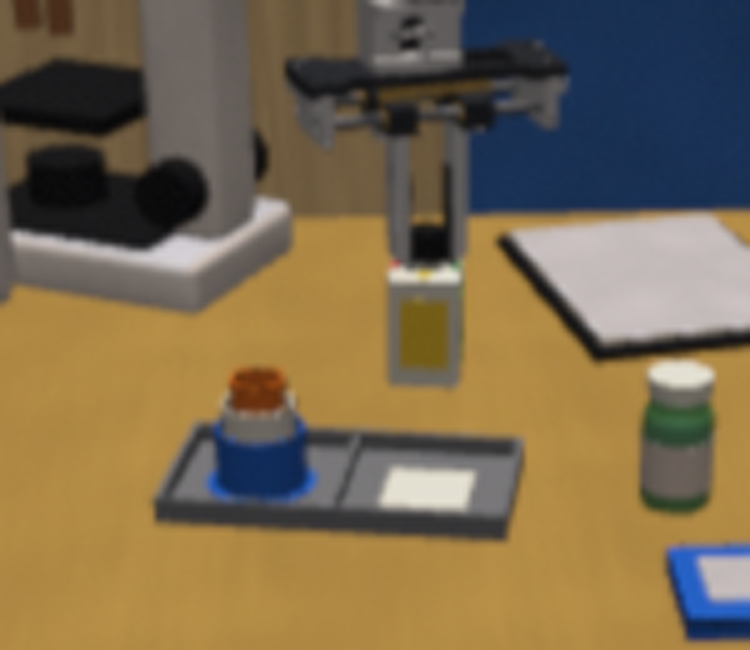

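The bottle is over the white mat. Lower it slowly.

Call:
move_arm --deltas '[{"offset":[1,-1,20],"twist":[0,0,0],"gripper":0.1},{"offset":[1,-1,40],"twist":[0,0,0],"gripper":0.1},{"offset":[1,-1,60],"twist":[0,0,0],"gripper":0.1},{"offset":[1,-1,75],"twist":[0,0,0],"gripper":0.1},{"offset":[1,-1,82],"twist":[0,0,0],"gripper":0.1},{"offset":[1,-1,86],"twist":[0,0,0],"gripper":0.1},{"offset":[1,-1,88],"twist":[0,0,0],"gripper":0.1},{"offset":[1,-1,88],"twist":[0,0,0],"gripper":0.1}]'

```text
t: 50.6
position: [0.5526, 0.3719, 0.0724]
tcp_rot: [1.914, 2.491, 0.001]
contact_force: [0.1, -0.4, -1.5]
opening: 0.0275
```

```bash
python3 - <<'E'
from h import *
q,d=snap('side','s32')
cv2.imwrite('pics/s32d.png',cv2.resize(q[110:240,220:370],None,fx=5,fy=5,interpolation=cv2.INTER_CUBIC))
go(.5505,.3727,.072)
print(bot.get_obs()['contact_force'].round(2))
E
```

```text
t 50.6 pos [0.5526 0.3719 0.0724] yaw 105.0 q7 -0.02 q5 -0.48 open 0.0275 -> off [ 1.3 -1.8  0.4] twist [ 0. -0. -0.]
[-0.27  0.19 -2.01]
```

View pics/s32d.png

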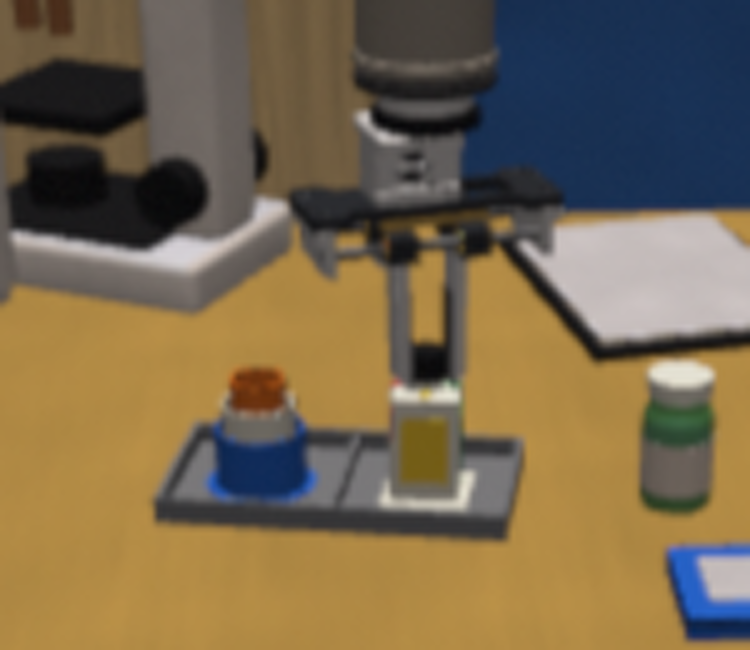

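Call:
move_arm --deltas '[{"offset":[0,0,1],"twist":[0,0,0],"gripper":0.1},{"offset":[0,0,2],"twist":[0,0,0],"gripper":0.1},{"offset":[0,0,2],"twist":[0,0,0],"gripper":0.1}]'

```text
t: 51.02
position: [0.5527, 0.3721, 0.0712]
tcp_rot: [-1.913, -2.491, -0.002]
contact_force: [-3.6, -0.4, 12.0]
opening: 0.0276
```

The bottle is on the floor (12 N upward). Release, rise and retreat.

Call:
move_arm --deltas '[{"offset":[0,0,-1],"twist":[0,0,0],"gripper":0.1},{"offset":[0,0,-1],"twist":[0,0,0],"gripper":0.6},{"offset":[0,0,-1],"twist":[0,0,0],"gripper":0.6},{"offset":[0,0,-1],"twist":[0,0,0],"gripper":0.6},{"offset":[0,0,-1],"twist":[0,0,0],"gripper":0.6},{"offset":[0,0,-20],"twist":[0,0,0],"gripper":0.6},{"offset":[0,0,-60],"twist":[0,0,0],"gripper":0.6},{"offset":[0,0,-100],"twist":[0,0,0],"gripper":0.6},{"offset":[30,0,-140],"twist":[0,0,0],"gripper":0.6},{"offset":[80,0,-150],"twist":[0,0,0],"gripper":0.6},{"offset":[130,0,-150],"twist":[0,0,0],"gripper":0.6},{"offset":[130,0,-150],"twist":[0,0,0],"gripper":0.6}]'

```text
t: 52.52
position: [0.5164, 0.5018, 0.2206]
tcp_rot: [-1.906, -2.497, -0.001]
contact_force: [0.1, -0.5, -0.4]
opening: 0.0565
```

```bash
python3 - <<'E'
from h import *
q,d=snap('side','s33')
cv2.imwrite('pics/s33d.png',cv2.resize(q[110:340,220:440],None,fx=3.5,fy=2.5*3.5/2.5,interpolation=cv2.INTER_CUBIC)[:600,:770])
W=cloud('side',d)
p,d=snap('top','t33')
cv2.imwrite('pics/t33c.png',cv2.resize(p[215:360,60:200],None,fx=4,fy=4,interpolation=cv2.INTER_CUBIC))
for n,x,y,z in(('a',.432,.391,.05),('b',.432,.39,.069),('c',.432,.39,.088),('cap',.5525,.372,.113),('shoulder',.5525,.372,.085)): print(n,rimc('top',d,x,y,z,.045,.006))
Wt=cloud('top',d)
m=(np.hypot(Wt[...,0]-.432,Wt[...,1]-.39)<.03); print('max z pots',np.percentile(Wt[m][:,2],98)); m=(np.hypot(Wt[...,0]-.552,Wt[...,1]-.372)<.012); print('cap z',np.median(Wt[m][:,2]))
go(.5505,.3727,.072)
for nm,ref in(('dish',(288.3,176)),('ctr',(346,171))): pass
f=np.load('top0.npz')['p']; df=cv2.absdiff(f,p).max(2)
for n,(u,v,r) in dict(dish=(288,176,22),marker=(290,273,30),slide=(205,173,26),counter=(346,172,14),stain=(421,179,16),spirit=(128,177,16),reader=(527,271,32)).items():
    print(n,(df[v-r:v+r,u-r:u+r]>30).sum())
E
```

```text
a (219, ((432.1611328125, 391.47650146484375), 33.210697174072266), 'fit', array([432. , 390.4]), np.float64(27.7))
b (151, ((432.29705810546875, 389.9704284667969), 26.74439811706543), 'fit', array([431.8, 389.1]), np.float64(22.1))
c (90, ((432.17718505859375, 389.45599365234375), 20.77658462524414), 'fit', array([432. , 390.1]), np.float64(18.7))
cap (146, ((549.4811401367188, 371.9360046386719), 14.028791427612305), 'fit', array([549.5, 371.9]), np.float64(9.9))
shoulder (378, ((549.05517578125, 372.240478515625), 33.245819091796875), 'fit', array([549.5, 373.2]), np.float64(23.0))
max z pots 0.09169444085784381
cap z 0.1136159949097784
t 52.6 pos [0.5189 0.4972 0.2209] yaw 105.0 q7 -0.27 q5 -0.41 open 0.0566 -> off [-128.4   -1.8  148.9] twist [0.001 0.    0.   ]
dish 0
marker 6
slide 0
counter 0
stain 0
spirit 0
reader 0
```

View pics/s33d.png

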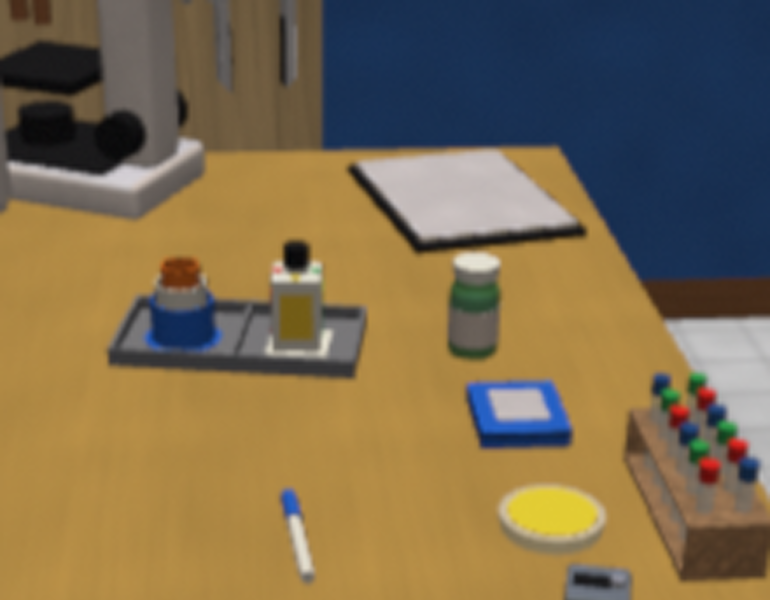

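View pics/t33.png

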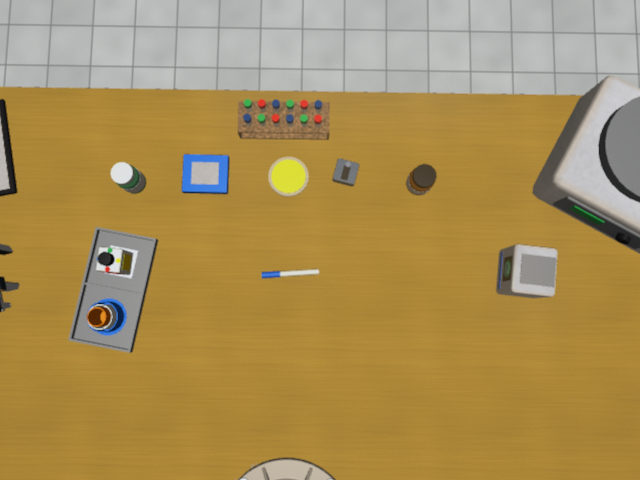

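Bottle and nested pots stand in their bays, the bench is otherwise unchanged and the arm is clear. Handing in.

```bash
python3 -c "
from cell import bot
print(bot.hand_in(), bot.get_obs()['t'])"
```

```text
the job is handed in; nothing more can be done
the job is handed in; nothing more can be done
```

I packed the kit and handed the job in at about 53 s, and my last checks showed everything in place. The hand-in gave no verdict.

**What I did**
- **Pots:** Blue, white and orange pots were on the bench, and I saw no green pot in either view. I nested the three in order of size in the blue-matted bay.
- **Labels:** I showed red, yellow, green and blue in that order, each held about 1.5 s, with the label about 35–38 mm from the window. I then stood the bottle on the white mat.

**Last checks**
- **Pots:** The rim centres agree within about 2 mm, and the rim heights match full nesting.
- **Bottle:** It stands upright, with cap and shoulder centres within about 1.5 mm of each other, and the cap at the expected height.
- **Bench:** The bystanders and the reader show no shift against the first picture, and the gripper is clear.

**What failed or disagreed on the way**
- **Fingertip height:** The depth images put the fingertips about 33 mm higher than the reported tool height and the given tool geometry imply. My first close on the blue pot gripped nothing, so I corrected all later heights by that amount.
- **Wrong label first:** I first brought the bottle up with green towards the reader, still outside the centre of the reading position. I set it down clear of the reader, regrasped it half a turn round, and started again with red.
- **Label angle:** The measured face angle was -4 to -5°, while the reader's top face suggests -7°. Both are well inside the 15° limit.

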